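# Put the wheel dresser away in the tool chest with a folding lid stay

## Robot

A 7-joint arm with a two-finger parallel gripper is mounted at the origin on the work surface. World frame = base frame: x ahead of the robot, y to its left, z up, the work surface at z = 0. Lengths are in m, angles in rad, forces in N, time in s.
With the tool pointing down it reaches from about 0.4 to 0.85 m from the base axis. Payload 10.4 kg.
Tool frame: the origin (TCP) lies on the centre line of the jaws, within the pads' length; the fingertips stand 11 mm ahead of it and the grasp point (between the pads) lies 8 mm behind it; z points along the fingers, y is the line along which they close (so a half turn about z gives the same grasp; the last joint's range is limited). The gripper opens to 87 mm and grips with 3 to 60 N. Pads are 19 mm wide; open, the fingers measure 117 mm over their backs; the gripper's body (75 mm by 190 mm) begins 51 mm behind the grasp point.
Start: joints at [1.213, 0.332, -0.065, 1.46, 0.022, 1.35, -0.088], TCP at [0.205, -0.59, 0.234] pointing down, gripper open.
Joint ranges: [-2.6, 2.6], [-0.5, 2.12], [-1.47, 1.34], [0.16, 2.42], [-1.27, 4.41], [0.06, 2.06], [-2.6, 2.6]. Speed limits (rad/s): [2.22, 2.22, 2.79, 2.79, 3.14, 3.14, 3.14].

## Interface

Orientations are given as [roll, pitch, yaw] about the fixed x, y, z axes, in that order (R = Rz(yaw) Ry(pitch) Rx(roll)).
In Python, from plant import arm, optics gives the robot as it stands.
- The arm moves only by the tool apply_moves, never from a script. Its argument "increments" is a list of rows, each an object with "hand": the gripper's target within -1 to 1 (fully open at 1, half-way at 0, shut at -1); "dp": the shift along the tool's x, y, z in cm, a list of three; "twist": the turn, a rotation vector about the tool's x, y, z in rad, a list of three. A call has 1 to 5 rows; each row shifts and turns the commanded pose from where the row before left it, along the tool's axes as they then stand; what a row does not reach is not made up. A row lasts 1/10 s, in which the tool goes at most 50 mm and 8.59 degrees, less where a joint would pass 70% of its speed; a pose out of reach is approached as far as the arm can. A call with a gripper value outside its range is refused whole. The fingers move at their own pace and stop on an object; "squeeze" is the grip in N (left out, the last holds). Time passes only in rows, so rows that do not move let the fingers close. It gives the time, the measured TCP pose, the force, the opening and the grip force at its end, in the units of the state.
- arm.sense(): the state, without advancing time (a new reading comes with each control period).
- optics.snapshot(name): name is "scene" or "top"; returns a dict with "frame" (384x512x3 uint8, red, green, blue), "range_z" (384x512 float32, m along the optical axis (not along the pixel's ray), 0 where there is no reading), "fov_y" (degrees; the focal length in pixels is half the picture's height over the tangent of half this angle, whatever the lens; pixels are square), "cx", "cy" (the principal point, pixels), "R" (3x3) and "t" (3): a world point X has camera coordinates R X + t. Camera axes: x right, y down, z forward; pixel columns grow to the right and rows downward; lengths in m; the calibration is good to about 2 mm. A picture is of the moment at which its call begins.
- arm.job_done(): hands the job in; it is judged then, once.
The state is a dict: "time": time; "q": joint angles; "joint_vel": joint speeds; "joint_efforts": joint torques, N m; "tool_pos": TCP position; "tcp_rot": TCP orientation; "force": force on the tool from outside, world axes, zero at the start; "ft_torque": the same for the moment, N m; "width": opening from 0.0 (shut) to 1.0 (fully open); "grip_force": force on a finger pad.
Only numpy, scipy, OpenCV 4.12 (cv2) and the standard library are available. Lean on these libraries where they do the work, as an engineer would, in place of code of your own. Each camera call takes 0.05 s, during which the arm holds its last target. There are 200 camera calls.

## Task

Raise the lid of the tool chest until its folding stay locks straight and holds it up, then lay the grinder's wheel dresser flat on the floor of the empty right-hand bay (the one on the side of the stay), without dropping it. Then break the stay's middle joint by lifting its knob and lower the lid gently until it is fully shut, never letting it fall. Leave the other things on the bench and in the chest where they are.

Things in the scene. Friction and masses are not known exactly. Their poses are not given: they have to be found in the camera images.
- chest: Green steel tool chest fixed to the bench, front to the robot: 200 deep (x), 300 wide (y), 90 high to the rim, 114 with the lid shut. Origin: centre of its underside; x axis to the back (hinge side), y to the left seen from the robot, z up. Inside, a tray 40 deep, floor 50 above the bench, walls 5 thick, split by a thin wall at y = 0 into two bays running front to back
- bay (a point): Centre of the floor of the empty right-hand (-y) bay, 190 (x) by 143 (y) mm: chest frame x 0, y -73.5, z +50 mm; axes as the chest's. The left bay holds a screwdriver and a wooden piece
- lid (a joint): Lid angle (rad): 0 shut, grows as it opens; 1.47 (84 degrees) at the end of travel with the stay straight, 1.42 resting on the locked stay. A plain panel of 0.85 kg, 200 by 300 by 24 mm, lightly damped: let go just after the stay is broken it may be drawn back up into the lock by the stay's spring; let go lower down it falls ever faster and slams
- lid_hinge (a point): Middle of the lid's hinge line, at the back edge of the rim: chest frame x +100, y 0, z +90 mm. The line runs along the chest's y
- lid_handle (a point): Middle of the lid's lift bar: round steel, 14 thick, 124 long along the chest's y, on two end posts 40 mm out from the lid's front edge (33 mm free between). With the lid shut it lies 240 mm in front of the hinge and 12 mm above it. It goes with the lid and, being round, can turn in the fingers; its lift takes about 5 N
- stay (a joint): Angle of the stay's middle joint, the knuckle (rad): 0 folded, lid shut; 2.29 links in line (end of lid travel); 2.61 on its stop past the line: locked. When the lid has been raised to the end of travel and is eased down or let go, a light spring takes the knuckle past the line, down and back, and the lid settles 0.05 rad onto it. The lid cannot be lowered while locked
- stay_knob (a point): Middle of the stay's knob: a round steel bar 14 thick, 60 long along the chest's y, standing out sideways from the knuckle on the chest's right (-y) side, this point 55 mm outside the wall. Lifting it (up and frontwards, 5 to 10 N) breaks the lock. It runs on a circle of 99.3 mm about stay_pivot; held and taken over the top to the front, it lowers the lid until shut; near shut 1 mm of knob turns the lid 0.02 rad, so go slowly
- stay_pivot (a point): Centre of the circle of stay_knob, level with it sideways: axis of the lower link's pivot on the chest's side (chest frame x 0, y -205, z +20 mm). The knob's direction from here, measured from the chest's +x upwards: about 51 degrees locked, 59 with the links in line, 155.6 with the lid shut
- dresser_mid (a point): Middle of the wheel dresser, a dark steel hand tool lying on the bench right or left of the chest: straight bar handle 22 wide, 24 high, with a forked head of toothed discs at its +x end, 40 wide, 32 high. 170 long along its own x (-85 to +85, head from +36). 0.25 to 0.5 kg. This point is half-way up the handle, 12 mm above the underside, near the balance point; z up
- dresser: The wheel dresser as in dresser_mid; origin at its underside, below that point
- bit_block: Bystander: wooden block 130 by 45 by 32 with upright drill bits, up to 100 high; on the other side of the chest from the dresser. Origin at the centre of its underside
- spanner: Bystander: steel spanner 180 long, flat on the bench near the robot. Origin at its underside
- spare_wheel: Bystander: grey grinding wheel 150 across, 20 thick, lying behind to the left. Origin at the centre of its underside
- spray_can: Bystander: can 60 across, 180 high, standing behind to the right. Origin at the centre of its underside
- torch: Bystander: blue torch 60 across at the top, 165 high, standing on end near the robot, to the left. Origin at the centre of its underside
- screwdriver: Bystander: screwdriver 160 long in the left bay of the chest
- wood_wedge: Bystander: wooden piece 100 by 40 by 25 in the left bay of the chest

How it is judged:
On the way, in this order (a step that is already met when the one before it is completed fails the run):
1. the lid is up and its stay locked past the line, the dresser not yet in the chest (value of joint lid above 1.3 rad and value of joint stay above 2.47 rad and not (x of dresser_mid in the frame of bay between -0.05 and 0.05 m and y of dresser_mid in the frame of bay between -0.072 and 0.072 m and z of dresser_mid in the frame of bay between 0 and 0.022 m and angle between dresser_mid's own z axis and vertical below 0.15 rad)), for 0.3 s.
2. the dresser lies flat in the right-hand bay, let go, with the lid still up on the locked stay (value of joint lid above 1.3 rad and value of joint stay above 2.47 rad and x of dresser_mid in the frame of bay between -0.05 and 0.05 m and y of dresser_mid in the frame of bay between -0.072 and 0.072 m and z of dresser_mid in the frame of bay between 0 and 0.022 m and angle between dresser_mid's own z axis and vertical below 0.15 rad and contact force between the fingers and dresser below 0.2 N and linear speed of dresser below 0.03 m/s), for 0.2 s.
3. the stay is broken: its joint is back through the line (value of joint stay below 2.2 rad), for 0.05 s.
At the end, for the whole second after the job is handed in: The lid is shut (within 0.035 rad) and still, and the wheel dresser lies at rest on the floor of the right-hand bay (its middle within 50 mm front to back and 72 mm sideways of the bay's centre, less than 22 mm above the floor, its upright axis within 0.15 rad of vertical) (value of joint lid below 0.035 rad and velocity of joint lid above -0.05 rad/s and x of dresser_mid in the frame of bay between -0.05 and 0.05 m and y of dresser_mid in the frame of bay between -0.072 and 0.072 m and z of dresser_mid in the frame of bay between 0 and 0.022 m and angle between dresser_mid's own z axis and vertical below 0.15 rad and linear speed of dresser below 0.03 m/s); the robot touches nothing.
It fails at once if the lid is let fall: it comes down the last part (joint lid under 0.35 rad) faster than 0.9 rad/s (value of joint lid below 0.35 rad and velocity of joint lid below -0.9 rad/s).
It fails at once if the wheel dresser is dropped into the chest (faster than 0.65 m/s within 30 mm of the tray's floor) (z of dresser_mid in the frame of bay below 0.042 m and x of dresser_mid in the frame of bay between -0.09 and 0.09 m and y of dresser_mid in the frame of bay between -0.07 and 0.2 m and linear speed of dresser above 0.65 m/s).
It fails at once if a bystander on the bench is pushed more than 30 mm from its place or knocked over (distance of any of bit_block, spanner, spare_wheel, spray_can, torch from where it was at the start of the episode above 0.03 m or angle between any of bit_block, spanner, spare_wheel, spray_can, torch's own z axis and vertical above 0.5 rad).
It fails at once if the screwdriver or the wooden piece in the chest is moved more than 60 mm (distance of any of screwdriver, wood_wedge from where it was at the start of the episode above 0.06 m).
It also fails if it takes over 72 s, if anything falls off the work surface, if the arm or the gripper's body presses on something with over 40 N, if the wrist force passes 120 N, or if a joint passes its speed limit or range.

## Working session

There is one attempt and no reset: what is moved stays moved. The work goes in short steps, Python scripts to look and compute and a tool call to move; the robot and the scene stay as the last step left them, time stands still between calls to the robot, and variables do not carry over. Pictures are saved under pics/ and viewed, at most 10 in all, crops included, and the job is handed in when it is done.

Besides the shell and the picture viewer there is one more tool, called by a JSON object that holds its "api" and its "payload", one argument or row to a line. apply_moves: Moves the arm, as the interface text tells. Its arguments: {"type":"object","properties":{"increments":{"type":"array"},"squeeze":{"type":"number"}},"required":["increments"]}

```bash
mkdir -p pics; ls; python3 - <<'E'
from plant import arm, optics
import cv2,numpy as np
s=arm.sense(); print({k:np.round(v,3) for k,v in s.items()})
for n in("scene","top"):
    d=optics.snapshot(n); cv2.imwrite(f"pics/{n}0.png",cv2.resize(d["frame"][:,:,::-1],(800,600),interpolation=cv2.INTER_CUBIC)); np.savez(f"{n}0.npz",**d)
    print(n,d["fov_y"],d["cx"],d["cy"],d["R"].round(3).tolist(),d["t"].round(3), (-d["R"].T@d["t"]).round(3))
E
```

```text
pics
{'time': np.float64(0.0), 'q': array([ 1.213,  0.333, -0.065,  1.461,  0.022,  1.35 , -0.089]), 'joint_vel': array([-0.001,  0.   ,  0.   ,  0.001,  0.   , -0.001, -0.002]), 'joint_efforts': array([-1.0000e-03, -6.2325e+01,  2.4000e-02, -3.8991e+01, -6.1000e-02,
        4.0000e-02,  0.0000e+00]), 'tool_pos': array([ 0.205, -0.59 ,  0.233]), 'tcp_rot': array([-3.14 ,  0.   ,  0.335]), 'force': array([ 0.771, -0.307,  0.366]), 'ft_torque': array([ 0.014, -0.01 , -0.007]), 'grip_force': np.float64(0.0), 'width': np.float64(1.001)}
scene 49.40742179788974 253.21239515879145 189.62551311002383 [[0.738, 0.674, -0.001], [0.53, -0.581, -0.618], [-0.418, 0.456, -0.786]] [-0.376 -0.224  1.468] [ 1.009 -0.546  1.014]
top 57.63513760843033 251.8159254850001 189.71545222970326 [[0.026, -1.0, -0.004], [-0.998, -0.026, -0.055], [0.055, 0.005, -0.998]] [-0.007  0.543  0.93 ] [0.49  0.002 0.958]
```

View pics/scene0.png

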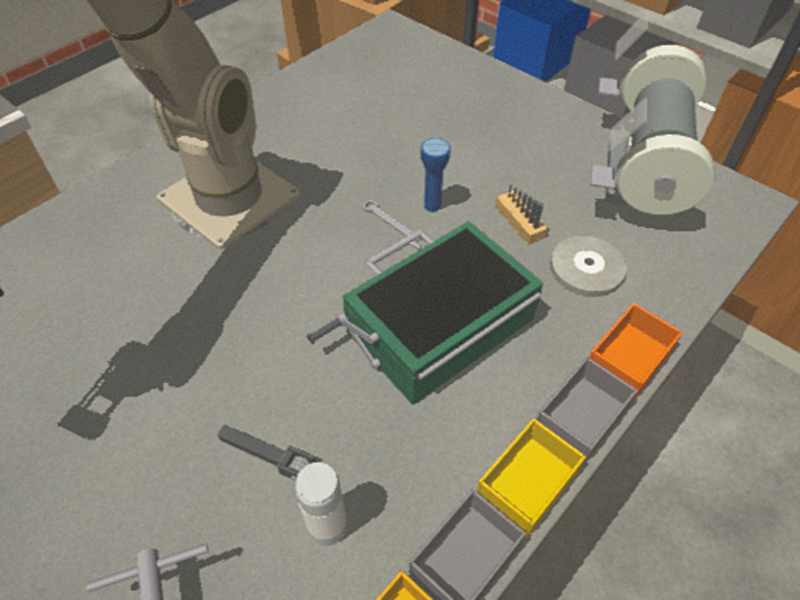

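View pics/top0.png

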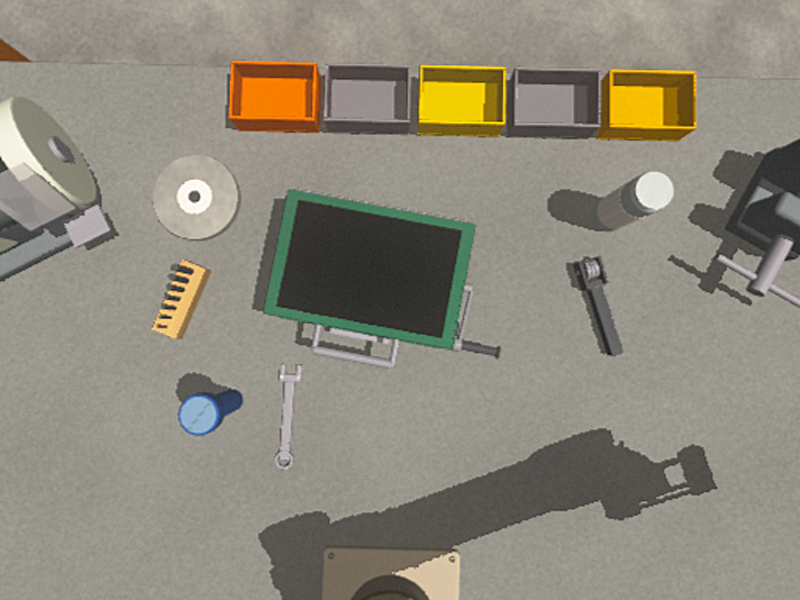

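The scene view (800x600) shows the shut chest around (440,310). The handle is at (400,250), the stay knob at (325,330), the dresser runs from (225,435) to (315,465), and the spray can is at (320,500). In the top view, the lid corners are about (290,190), (474,224), (450,347) and (266,314). The handle runs (313,350) to (393,362), the knob (463,345) to (497,352), and the dresser goes from handle end (615,352) to head (592,268).

```bash
cat > vis.py <<'E'
import numpy as np,cv2
def cloud(d):
    f=192/np.tan(np.radians(float(d["fov_y"]))/2); z=d["range_z"]
    v,u=np.mgrid[:384,:512]
    P=np.stack([(u-d["cx"])*z/f,(v-d["cy"])*z/f,z],-1)
    W=(P-d["t"])@d["R"]; W[z==0]=np.nan
    return W
def grid(d):return cloud(d)
E
python3 - <<'E'
from vis import *
C=[]
for n in("scene","top"):
    d=dict(np.load(n+"0.npz")); W=cloud(d); h=cv2.cvtColor(d["frame"],cv2.COLOR_RGB2HSV)
    g=(h[...,0]>55)&(h[...,0]<90)&(h[...,1]>90)&(W[...,0]>.3)
    top=g&(W[...,2]>.105)&(W[...,2]<.125)
    P=W[top]; r=cv2.minAreaRect(P[:,:2].astype(np.float32)); print(n,"lid z",np.median(P[:,2]).round(4),"rect",np.round(r[0],4),np.round(r[1],4),round(r[2],2))
    print(cv2.boxPoints(r).round(4).tolist())
    C.append((d,W))
d,W=C[1]
# dresser in both clouds
for d,W in C:
    x,y,z=W[...,0],W[...,1],W[...,2]
    print("bench z",np.nanmedian(z[(x>.3)&(x<.7)&(abs(y)<.5)]).round(4))
    top=C[1]
    m=(x>.38)&(x<.62)&(y<-.26)&(y>-.46)&(z>.01)&(z<.045)
    P=W[m]; r=cv2.minAreaRect(P[:,:2].astype(np.float32)); print("dresser",len(P),np.round(r[0],4),np.round(r[1],4),round(r[2],2),np.percentile(P[:,2],[10,50,90,99]).round(4)); print(cv2.boxPoints(r).round(3).tolist())
    # knob/handle candidates: nongreen, z .05-.13, near
    for nm,(x0,x1,y0,y1) in dict(handle=(.3,.42,-.03,.16),knob=(.3,.5,-.24,-.1)).items():
        v=np.argwhere((x>x0)&(x<x1)&(y>y0)&(y<y1)&(z>.04)&(z<.16)&(d["frame"].max(-1).astype(int)-d["frame"].min(-1)<30))
        Q=W[v[:,0],v[:,1]]; print(nm,len(Q), Q.min(0).round(3),Q.max(0).round(3),Q.mean(0).round(3))
E
```

```text
scene lid z 0.1151 rect [0.5825 0.0436] [0.2976 0.1998] 80.93
[[0.4603999853134155, -0.08760000020265579], [0.6577000021934509, -0.11909999698400497], [0.7045999765396118, 0.17479999363422394], [0.5073000192642212, 0.20630000531673431]]
top lid z 0.1151 rect [0.5799 0.0457] [0.298  0.1981] 80.64
[[0.4578999876976013, -0.0851999968290329], [0.6534000039100647, -0.11739999800920486], [0.7019000053405762, 0.17659999430179596], [0.5063999891281128, 0.20890000462532043]]
bench z 0.0024
dresser 721 [ 0.5357 -0.3495] [0.1704 0.0429] 16.71 [0.0185 0.025  0.032  0.0356]
[[0.4480000138282776, -0.3529999852180481], [0.46000000834465027, -0.39500001072883606], [0.6240000128746033, -0.34599998593330383], [0.6110000014305115, -0.30399999022483826]]Traceback (most recent call last):
  File "<stdin>", line 21, in <module>
    return umr_minimum(a, axis, None, out, keepdims, initial, where)
ValueError: zero-size array to reduction operation minimum which has no identity
```

```bash
cat > plan.py <<'E'
import numpy as np, json, sys
from scipy.spatial.transform import Rotation as Ro
C=np.array([.581,.0447,0]); YAW=-.160
RC=Ro.from_euler('z',YAW)
def w(x,y,z): return C+RC.apply([x,y,z])          # chest (m) -> world
def c(p): return RC.inv().apply(np.asarray(p)-C)
def rows(p0,r0,wps,n):
    """wps: list of (pos,rot); n rows each; prints dp cm / twist in tool axes"""
    for (p,r),k in zip(wps,n):
        rv=(r0.inv()*r).as_rotvec(); st=(np.asarray(p)-p0)/k
        for i in range(k):
            dp=r0.inv().apply(st)*100; print(np.round(dp,2).tolist(),np.round(rv/k,3).tolist()); r0=r0*Ro.from_rotvec(rv/k)
        p0=np.asarray(p); print('--')
def down(yaw): return Ro.from_euler('xyz',[np.pi,0,yaw])
def cur():
    from plant import arm
    s=arm.sense(); return s["tool_pos"],Ro.from_euler('xyz',s["tcp_rot"]),s
E
python3 - <<'E'
from vis import *
from plan import *
for n in("scene","top"):
    d=dict(np.load(n+"0.npz")); W=cloud(d); x,y,z=W[...,0],W[...,1],W[...,2]
    m=(x>.38)&(x<.66)&(y<-.26)&(y>-.46)&(z>.012)&(z<.045)&(d["frame"].max(-1)<130)
    P=W[m]; r=cv2.minAreaRect(P[:,:2].astype(np.float32)); print("dresser",len(P),np.round(r[0],4),np.round(r[1],4),round(r[2],2),np.percentile(P[:,2],[50,90]).round(4))
    q=P-[.5357,-.3495,0]; a=.291; lx=q[:,0]*np.cos(a)+q[:,1]*np.sin(a); ly=-q[:,0]*np.sin(a)+q[:,1]*np.cos(a)
    for lo,hi in((-.08,-.04),(-.04,.0),(0,.03),(.04,.08)):
        k=(lx>lo)&(lx<hi); print(lo,hi,np.percentile(ly[k],[2,98]).round(4),np.percentile(P[k,2],95).round(3))
    # points in chest frame: handle and knob
    Q=(W-C)@RC.as_matrix()
    for nm,(a0,a1,b0,b1,z0,z1) in dict(handle=(-.17,-.12,-.055,.055,.08,.13),knob=(-.11,-.06,-.24,-.18,.045,.09),can=(-.1,.3,-.55,-.3,.1,.2)).items():
        k=(Q[...,0]>a0)&(Q[...,0]<a1)&(Q[...,1]>b0)&(Q[...,1]<b1)&(Q[...,2]>z0)&(Q[...,2]<z1); S=Q[k]
        print(nm,len(S),*( [S.min(0).round(3),S.max(0).round(3),np.median(S,0).round(3)] if len(S) else []))
print(w(-.14,0,.094),w(-.0904,-.205,.061))
p,r,s=cur()
rows(p,r,[((.46,-.25,.25),down(.9)),(w(-.14,0,.17),down(1.41))],[8,8])
E
```

```text
dresser 629 [ 0.5357 -0.3493] [0.1704 0.0425] 16.71 [0.0247 0.0304]
-0.08 -0.04 [-0.013   0.0085] 0.027
-0.04 0.0 [-0.012  0.009] 0.028
0 0.03 [-0.0111  0.0107] 0.028
0.04 0.08 [-0.0197  0.0202] 0.034
handle 160 [-0.147 -0.054  0.099] [-0.13   0.055  0.115] [-0.135 -0.003  0.109]
knob 99 [-0.099 -0.23   0.053] [-0.079 -0.18   0.074] [-0.088 -0.207  0.067]
can 957 [ 0.154 -0.416  0.1  ] [ 0.212 -0.356  0.185] [ 0.194 -0.39   0.179]
dresser 661 [ 0.5334 -0.3439] [0.1707 0.0433] 14.48 [0.025  0.0315]
-0.08 -0.04 [-0.0109  0.0106] 0.027
-0.04 0.0 [-0.0099  0.0114] 0.027
0 0.03 [-0.0086  0.0122] 0.028
0.04 0.08 [-0.0164  0.0233] 0.034
handle 261 [-0.148 -0.055  0.1  ] [-0.133  0.055  0.114] [-0.14   0.     0.109]
knob 112 [-0.1   -0.229  0.061] [-0.082 -0.181  0.074] [-0.091 -0.207  0.068]
can 898 [ 0.149 -0.413  0.1  ] [ 0.207 -0.354  0.186] [ 0.172 -0.375  0.179]
[0.44278818 0.06700455 0.094     ] [ 0.45909442 -0.14327923  0.061     ]
[4.4, -2.97, -0.21] [-0.0, -0.0, -0.071]
[4.6, -2.65, -0.21] [-0.0, -0.0, -0.071]
[4.78, -2.32, -0.21] [-0.0, -0.0, -0.071]
[4.93, -1.97, -0.21] [-0.0, -0.0, -0.071]
[5.06, -1.62, -0.21] [-0.0, -0.0, -0.071]
[5.16, -1.26, -0.21] [-0.0, -0.0, -0.071]
[5.23, -0.89, -0.21] [-0.0, -0.0, -0.071]
[5.28, -0.52, -0.21] [-0.0, -0.0, -0.071]
--
[2.97, -2.63, 1.0] [0.0, 0.0, -0.064]
[3.13, -2.44, 1.0] [0.0, 0.0, -0.064]
[3.28, -2.23, 1.0] [0.0, 0.0, -0.064]
[3.42, -2.02, 1.0] [0.0, 0.0, -0.064]
[3.54, -1.8, 1.0] [0.0, 0.0, -0.064]
[3.65, -1.57, 1.0] [0.0, 0.0, -0.064]
[3.74, -1.33, 1.0] [0.0, 0.0, -0.064]
[3.82, -1.09, 1.0] [0.0, 0.0, -0.064]
--
```

{"api": "apply_moves", "payload": {
  "increments": [
    {"hand": 1, "dp": [4.0, -2.6, -0.2], "twist": [0, 0, -0.071]},
    {"hand": 1, "dp": [4.2, -2.4, -0.2], "twist": [0, 0, -0.071]},
    {"hand": 1, "dp": [4.4, -2.1, -0.2], "twist": [0, 0, -0.071]},
    {"hand": 1, "dp": [4.5, -1.8, -0.2], "twist": [0, 0, -0.071]},
    {"hand": 1, "dp": [4.6, -1.5, -0.2], "twist": [0, 0, -0.071]}
  ],
  "squeeze": 25
}}

```text
time: 0.6
tool_pos: [0.3517, -0.3956, 0.2434]
tcp_rot: [-3.141, 0.0, 0.693]
force: [-0.2, -0.8, 0.3]
width: 0.999
grip_force: 0.0
```

{"api": "apply_moves", "payload": {
  "increments": [
    {"hand": 0.5, "dp": [4.7, -1.2, -0.2], "twist": [0, 0, -0.071]},
    {"hand": 0.5, "dp": [4.8, -0.9, -0.2], "twist": [0, 0, -0.071]},
    {"hand": 0.5, "dp": [4.8, -0.5, -0.2], "twist": [0, 0, -0.071]},
    {"hand": 0, "dp": [3.4, -2.9, 0], "twist": [0, 0, -0.064]},
    {"hand": 0, "dp": [3.6, -2.4, 0], "twist": [0, 0, -0.064]}
  ]
}}

```text
time: 1.1
tool_pos: [0.4359, -0.1897, 0.2491]
tcp_rot: [-3.141, -0.0, 1.035]
force: [0.5, -0.5, -0.1]
width: 0.654
grip_force: 0.0
```

```bash
python3 - <<'E'
from plan import *
p,r,s=cur(); print(s["time"],p,s["tcp_rot"],s["q"],s["width"])
rows(p,r,[(w(-.14,0,.17),down(1.41))],[8])
E
```

```text
1.1 [ 0.43585706 -0.18967785  0.24907819] [-3.14070677e+00 -1.21603464e-04  1.03452385e+00] [ 0.7796007   0.01808448 -0.46594787  1.79485286  0.00803955  1.3314275
 -0.22446676] 0.6544325108901927
[2.8, -1.56, 0.99] [-0.0, -0.0, -0.047]
[2.87, -1.43, 0.99] [-0.0, -0.0, -0.047]
[2.94, -1.29, 0.99] [-0.0, -0.0, -0.047]
[2.99, -1.16, 0.99] [-0.0, -0.0, -0.047]
[3.05, -1.01, 0.99] [-0.0, -0.0, -0.047]
[3.09, -0.87, 0.99] [-0.0, -0.0, -0.047]
[3.13, -0.72, 0.99] [-0.0, -0.0, -0.047]
[3.16, -0.58, 0.99] [-0.0, -0.0, -0.047]
--
```

{"api": "apply_moves", "payload": {
  "increments": [
    {"hand": -0.2, "dp": [2.8, -1.56, 1], "twist": [0, 0, -0.047]},
    {"hand": -0.2, "dp": [2.87, -1.43, 1], "twist": [0, 0, -0.047]},
    {"hand": -0.2, "dp": [2.94, -1.29, 1], "twist": [0, 0, -0.047]},
    {"hand": -0.2, "dp": [3.0, -1.16, 1], "twist": [0, 0, -0.047]},
    {"hand": -0.2, "dp": [3.05, -1.0, 1], "twist": [0, 0, -0.047]}
  ]
}}

```text
time: 1.6
tool_pos: [0.4406, -0.0302, 0.199]
tcp_rot: [3.142, 0.0, 1.268]
force: [1.4, -0.1, -0.7]
width: 0.403
grip_force: 0.0
```

{"api": "apply_moves", "payload": {
  "increments": [
    {"hand": -0.2, "dp": [3.1, -0.87, 1], "twist": [0, 0, -0.047]},
    {"hand": -0.2, "dp": [3.1, -0.72, 1], "twist": [0, 0, -0.047]},
    {"hand": -0.2, "dp": [3.16, -0.58, 1], "twist": [0, 0, -0.047]},
    {"hand": -0.2, "dp": [0, 0, 0], "twist": [0, 0, 0]},
    {"hand": -0.2, "dp": [0, 0, 0], "twist": [0, 0, 0]}
  ]
}}

```text
time: 2.1
tool_pos: [0.4435, 0.0648, 0.1692]
tcp_rot: [-3.141, 0.0, 1.408]
force: [-0.1, -0.9, 0.9]
width: 0.401
grip_force: 0.0
```

```bash
python3 - <<'E'
from plan import *
from plant import optics
import cv2
p,r,s=cur(); print(s["time"],p,s["tcp_rot"],s["q"],s["width"],c(p))
rows(p,r,[(w(-.14,0,.094),down(1.41))],[3])
d=optics.snapshot("scene"); f=d["frame"][100:260,170:370,::-1]; cv2.imwrite("pics/a.png",cv2.resize(f,(750,600),interpolation=cv2.INTER_CUBIC))
E
```

```text
2.1 [0.44349603 0.06484347 0.16924382] [-3.14077058e+00  2.97824922e-04  1.40791051e+00] [ 0.50427488  0.03622148 -0.75257841  1.95553895  0.02693478  1.16061476
 -0.42162682] 0.40085276851308355 [-0.13895689 -0.0020207   0.16924382]
[0.07, -0.03, 2.51] [-0.0, 0.0, -0.001]
[0.07, -0.03, 2.51] [-0.0, 0.0, -0.001]
[0.07, -0.03, 2.51] [-0.0, 0.0, -0.001]
--
```

View pics/a.png

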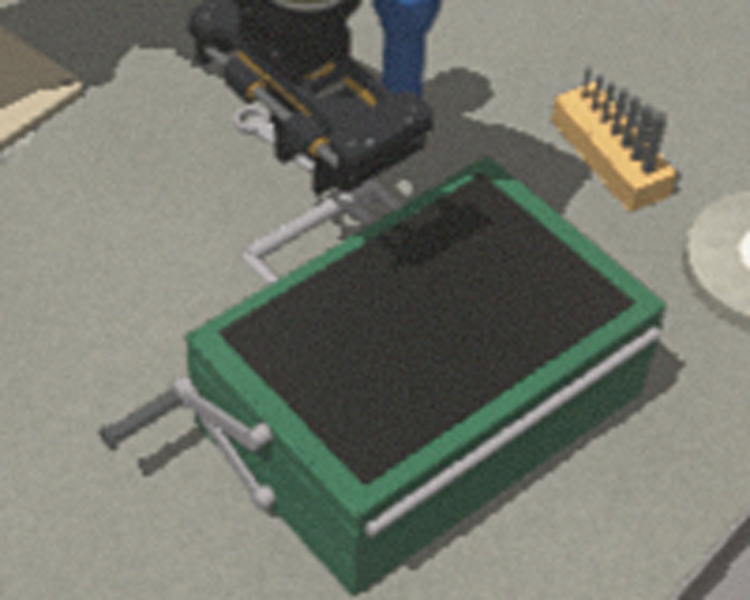

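The crop shows the fingers at (370,200), directly over the lift bar and ready to descend.

{"api": "apply_moves", "payload": {
  "increments": [
    {"hand": -0.2, "dp": [0.1, -0.05, 2.5], "twist": [0, 0, 0]},
    {"hand": -0.2, "dp": [0.1, -0.05, 2.5], "twist": [0, 0, 0]},
    {"hand": -0.2, "dp": [0, 0, 2.5], "twist": [0, 0, 0]},
    {"hand": -0.2, "dp": [0, 0, 0], "twist": [0, 0, 0]},
    {"hand": -0.5, "dp": [0, 0, 0], "twist": [0, 0, 0]}
  ]
}}

```text
time: 2.65
tool_pos: [0.4434, 0.066, 0.0951]
tcp_rot: [-3.141, 0.0, 1.405]
force: [0.0, -0.4, 0.9]
width: 0.366
grip_force: 0.0
```

{"api": "apply_moves", "payload": {
  "increments": [
    {"hand": -1, "dp": [0, 0, 0], "twist": [0, 0, 0]},
    {"hand": -1, "dp": [0, 0, 0], "twist": [0, 0, 0]},
    {"hand": -1, "dp": [0, 0, 0], "twist": [0, 0, 0]},
    {"hand": -1, "dp": [0, 0, 0], "twist": [0, 0, 0]}
  ]
}}

```text
time: 3.05
tool_pos: [0.4432, 0.0667, 0.0955]
tcp_rot: [3.141, 0.001, 1.407]
force: [-4.6, 0.4, 8.9]
width: 0.152
grip_force: 25.0
```

```bash
python3 - <<'E'
from plan import *
p,r,s=cur(); print(s["time"],p,s["tcp_rot"],s["q"],s["width"],c(p),s["force"])
a0=np.radians(177.1); R=.2403
for k,th in enumerate(np.radians(np.arange(0,87,3))):
    x=.1+R*np.cos(a0-th); z=.09+R*np.sin(a0-th)
    if k: print(k,np.round([(x-X)*100,-(z-Z)*100],2).tolist(),end=' ')
    X,Z=x,z
E
```

```text
3.05 [0.44319278 0.06673227 0.0954749 ] [3.14132209e+00 6.52175508e-04 1.40666296e+00] [ 0.47277684  0.14389727 -0.75663134  2.03667181  0.11785745  1.0031402
 -0.50638307] 0.1516276181740855 [-0.13955719 -0.00020435  0.0954749 ] [-4.58929304  0.35813251  8.92004733]
1 [0.1, -1.25] 2 [0.16, -1.25] 3 [0.23, -1.24] 4 [0.29, -1.22] 5 [0.36, -1.21] 6 [0.42, -1.19] 7 [0.48, -1.16] 8 [0.54, -1.14] 9 [0.6, -1.11] 10 [0.66, -1.07] 11 [0.71, -1.04] 12 [0.76, -1.0] 13 [0.82, -0.96] 14 [0.86, -0.91] 15 [0.91, -0.87] 16 [0.96, -0.82] 17 [1.0, -0.77] 18 [1.04, -0.71] 19 [1.07, -0.66] 20 [1.1, -0.6] 21 [1.13, -0.54] 22 [1.16, -0.48] 23 [1.19, -0.42] 24 [1.21, -0.36] 25 [1.22, -0.3] 26 [1.24, -0.23] 27 [1.25, -0.17] 28 [1.25, -0.1]
```

{"api": "apply_moves", "payload": {
  "increments": [
    {"hand": -1, "dp": [0, 0.1, -1.25], "twist": [0, 0, 0]},
    {"hand": -1, "dp": [0, 0.16, -1.25], "twist": [0, 0, 0]},
    {"hand": -1, "dp": [0, 0.23, -1.24], "twist": [0, 0, 0]},
    {"hand": -1, "dp": [0, 0.29, -1.22], "twist": [0, 0, 0]},
    {"hand": -1, "dp": [0, 0.36, -1.21], "twist": [0, 0, 0]}
  ]
}}

```text
time: 3.55
tool_pos: [0.4537, 0.0649, 0.1571]
tcp_rot: [-3.14, 0.001, 1.407]
force: [-4.5, 0.2, -4.7]
width: 0.155
grip_force: 25.0
```

{"api": "apply_moves", "payload": {
  "increments": [
    {"hand": -1, "dp": [0, 0.42, -1.19], "twist": [0, 0, 0]},
    {"hand": -1, "dp": [0, 0.48, -1.16], "twist": [0, 0, 0]},
    {"hand": -1, "dp": [0, 0.54, -1.14], "twist": [0, 0, 0]},
    {"hand": -1, "dp": [0, 0.6, -1.11], "twist": [0, 0, 0]},
    {"hand": -1, "dp": [0, 0.66, -1.07], "twist": [0, 0, 0]}
  ]
}}

```text
time: 4.05
tool_pos: [0.4785, 0.0608, 0.2135]
tcp_rot: [-3.135, 0.002, 1.408]
force: [-17.4, 1.7, 4.3]
width: 0.151
grip_force: 25.0
```

```bash
python3 - <<'E'
from plan import *
p,r,s=cur(); g=c(p-[0,0,-.008]); d=g-[.1,0,.09]
print(s["time"],p,s["tcp_rot"],s["q"],s["width"],g,s["force"],np.hypot(d[0],d[2]),177.1-np.degrees(np.arctan2(d[2],d[0])))
E
```

```text
4.05 [0.47853662 0.06084375 0.21347826] [-3.13512809e+00  1.80846159e-03  1.40765482e+00] [ 0.49974046  0.08917991 -0.74780514  1.81539992  0.0625369   1.267947
 -0.42830076] 0.15108276802837345 [-0.10372664 -0.00038673  0.22147826] [-17.39058636   1.748956     4.25068665] 0.24246870837627044 29.93682574353548
```

{"api": "apply_moves", "payload": {
  "increments": [
    {"hand": -1, "dp": [0, 0.55, -1.1], "twist": [0, 0, 0]},
    {"hand": -1, "dp": [0, 0.65, -1.0], "twist": [0, 0, 0]},
    {"hand": -1, "dp": [0, 0.75, -0.96], "twist": [0, 0, 0]},
    {"hand": -1, "dp": [0, 0.86, -0.91], "twist": [0, 0, 0]},
    {"hand": -1, "dp": [0, 0.91, -0.87], "twist": [0, 0, 0]}
  ]
}}

```text
time: 4.55
tool_pos: [0.5168, 0.0545, 0.2628]
tcp_rot: [-3.139, 0.001, 1.407]
force: [-12.4, 0.1, 7.8]
width: 0.151
grip_force: 25.0
```

{"api": "apply_moves", "payload": {
  "increments": [
    {"hand": -1, "dp": [0, 0.96, -0.82], "twist": [0, 0, 0]},
    {"hand": -1, "dp": [0, 1.0, -0.77], "twist": [0, 0, 0]},
    {"hand": -1, "dp": [0, 1.04, -0.71], "twist": [0, 0, 0]},
    {"hand": -1, "dp": [0, 1.07, -0.66], "twist": [0, 0, 0]},
    {"hand": -1, "dp": [0, 1.1, -0.6], "twist": [0, 0, 0]}
  ]
}}

```text
time: 5.05
tool_pos: [0.5688, 0.0458, 0.2999]
tcp_rot: [3.141, 0.001, 1.407]
force: [-9.3, 0.4, 10.3]
width: 0.147
grip_force: 25.0
```

```bash
python3 - <<'E'
from plan import *
p,r,s=cur(); g=c(p-[0,0,-.008]); d=g-[.1,0,.09]
print(s["time"],p,s["tcp_rot"],s["q"],s["width"],g,s["force"],np.hypot(d[0],d[2]),177.1-np.degrees(np.arctan2(d[2],d[0])))
E
```

```text
5.05 [0.56883973 0.04584905 0.29991731] [3.14081558e+00 6.47846296e-04 1.40658910e+00] [ 0.43960955  0.25809797 -0.72489504  1.47351847  0.171785    1.47397319
 -0.44950661] 0.14740307696037017 [-0.01218801 -0.00080298  0.30791731] [-9.30221336  0.40934492 10.34731765] 0.24510019584144027 59.8597215874516
```

{"api": "apply_moves", "payload": {
  "increments": [
    {"hand": -1, "dp": [0, 1.1, -0.6], "twist": [0, 0, 0]},
    {"hand": -1, "dp": [0, 1.15, -0.52], "twist": [0, 0, 0]},
    {"hand": -1, "dp": [0, 1.2, -0.46], "twist": [0, 0, 0]},
    {"hand": -1, "dp": [0, 1.22, -0.38], "twist": [0, 0, 0]},
    {"hand": -1, "dp": [0, 1.23, -0.3], "twist": [0, 0, 0]}
  ]
}}

```text
time: 5.55
tool_pos: [0.6278, 0.0359, 0.3213]
tcp_rot: [3.14, -0.0, 1.406]
force: [-1.8, 0.5, -1.6]
width: 0.153
grip_force: 25.0
```

{"api": "apply_moves", "payload": {
  "increments": [
    {"hand": -1, "dp": [0, 1.2, -0.22], "twist": [0, 0, 0]},
    {"hand": -1, "dp": [0, 1.0, -0.15], "twist": [0, 0, 0]},
    {"hand": -1, "dp": [0, 0.8, -0.08], "twist": [0, 0, 0]},
    {"hand": -1, "dp": [0, 0.5, 0], "twist": [0, 0, 0]}
  ]
}}

```text
time: 5.95
tool_pos: [0.6628, 0.03, 0.3256]
tcp_rot: [3.139, -0.0, 1.406]
force: [-0.4, -1.4, 7.8]
width: 0.152
grip_force: 25.0
```

```bash
python3 - <<'E'
from plan import *
p,r,s=cur(); g=c(p-[0,0,-.008]); d=g-[.1,0,.09]
print(s["time"],p,s["tcp_rot"],s["q"],s["width"],g,s["force"],np.hypot(d[0],d[2]),177.1-np.degrees(np.arctan2(d[2],d[0])))
E
```

```text
5.95 [0.66278906 0.02997266 0.32562913] [ 3.13874474e+00 -3.57489893e-04  1.40569411e+00] [ 0.3307075   0.4708137  -0.68244987  1.16215934  0.29121186  1.59917697
 -0.45192664] 0.15155559872205743 [ 0.08309073 -0.00150874  0.33362913] [-0.36257617 -1.40429855  7.80702909] 0.24421522195127168 83.12970812206147
```

{"api": "apply_moves", "payload": {
  "increments": [
    {"hand": -1, "dp": [0, 0.4, 0.0], "twist": [0, 0, 0]},
    {"hand": -1, "dp": [0, 0.3, 0.02], "twist": [0, 0, 0]},
    {"hand": -1, "dp": [0, 0.3, 0], "twist": [0, 0, 0]},
    {"hand": -1, "dp": [0, 0, 0], "twist": [0, 0, 0]}
  ]
}}

```text
time: 6.35
tool_pos: [0.6702, 0.0287, 0.3257]
tcp_rot: [-3.14, 0.001, 1.407]
force: [-14.1, -1.6, 10.9]
width: 0.152
grip_force: 25.0
```

{"api": "apply_moves", "payload": {
  "increments": [
    {"hand": -1, "dp": [0, -0.4, 0], "twist": [0, 0, 0]},
    {"hand": -1, "dp": [0, -0.4, 0], "twist": [0, 0, 0]},
    {"hand": -1, "dp": [0, -0.4, 0], "twist": [0, 0, 0]},
    {"hand": -1, "dp": [0, -0.4, 0.03], "twist": [0, 0, 0]},
    {"hand": -1, "dp": [0, -0.2, 0.03], "twist": [0, 0, 0]}
  ]
}}

```text
time: 6.85
tool_pos: [0.6542, 0.0315, 0.3245]
tcp_rot: [3.138, -0.0, 1.406]
force: [2.8, -0.7, 5.8]
width: 0.154
grip_force: 25.0
```

```bash
python3 - <<'E'
from plan import *
from plant import optics
import cv2
p,r,s=cur(); g=c(p-[0,0,-.008]); print(s["time"],g,s["force"])
d=optics.snapshot("scene"); f=d["frame"][60:276,150:420,::-1]; cv2.imwrite("pics/b.png",cv2.resize(f,(750,600),interpolation=cv2.INTER_CUBIC))
E
```

```text
6.85 [ 0.07441641 -0.00140715  0.33253005] [ 2.80799499 -0.72190411  5.79563193]
```

View pics/b.png

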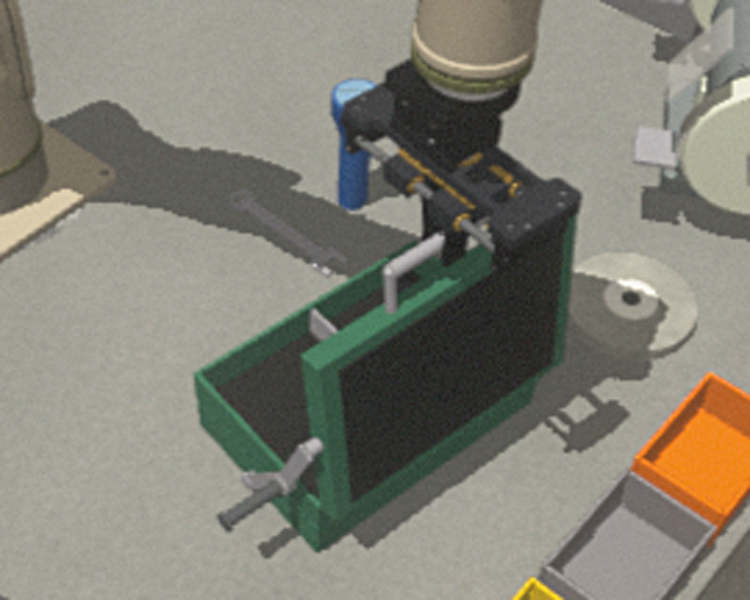

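The crop shows the lid up, with the gripper still on its bar at (440,255) and the knob at (225,520). I'll check the lock from the knob's measured position.

```bash
python3 - <<'E'
from plan import *
from vis import cloud
from plant import optics
for n in("scene","top"):
    d=optics.snapshot(n); Q=(cloud(d)-C)@RC.as_matrix()
    k=(abs(Q[...,0]-.05)<.07)&(Q[...,1]>-.24)&(Q[...,1]<-.185)&(Q[...,2]>.07)&(Q[...,2]<.14); S=Q[k]
    print(n,len(S),S.min(0).round(4),S.max(0).round(4),np.median(S,0).round(4))
p,r,s=cur(); q=w(0.0,-.0735,0); print(q, p, s["q"])
E
```

```text
scene 110 [ 0.0504 -0.2307  0.092 ] [ 0.0731 -0.1852  0.111 ] [ 0.0643 -0.2116  0.1037]
top 81 [ 0.052  -0.2289  0.0925] [ 0.0703 -0.1963  0.1112] [ 0.0601 -0.2148  0.1038]
[ 0.56929011 -0.02786121  0.        ] [0.65450347 0.03138438 0.32456074] [ 0.34152116  0.45123292 -0.6873324   1.19110073  0.28182729  1.58801387
 -0.45372663]
```

{"api": "apply_moves", "payload": {
  "increments": [
    {"hand": 0.3, "dp": [0, 0, 0], "twist": [0, 0, 0]},
    {"hand": 0.3, "dp": [0, 0, 0], "twist": [0, 0, 0]},
    {"hand": 0.3, "dp": [0, 0, 0], "twist": [0, 0, 0]},
    {"hand": 0.3, "dp": [0, 0, -2], "twist": [0, 0, 0]},
    {"hand": 0.3, "dp": [0, 0, -4], "twist": [0, 0, 0]}
  ]
}}

```text
time: 7.5
tool_pos: [0.6527, 0.0315, 0.3807]
tcp_rot: [-3.136, 0.002, 1.407]
force: [0.2, -0.4, 0.6]
width: 0.523
grip_force: 0.0
```

```bash
python3 - <<'E'
from plan import *
p,r,s=cur(); print(p,s["q"],s["force"])
rows(p,r,[(p+[-.05,-.05,.02],down(1.3)),((.535,-.22,.33),down(.7)),((.535,-.3475,.09),down(.305))],[2,5,7])
E
```

```text
[0.65271128 0.03147671 0.38066295] [ 0.31199545  0.45570386 -0.68568526  1.06523817  0.28427646  1.71398183
 -0.44542049] [ 0.19626121 -0.35963635  0.5725528 ]
[-2.88, -2.06, -0.98] [-0.003, 0.001, 0.053]
[-2.98, -1.91, -0.99] [-0.003, 0.001, 0.053]
--
[-4.24, -0.23, 1.41] [0.0, -0.0, 0.12]
[-4.24, 0.28, 1.41] [0.0, -0.0, 0.12]
[-4.18, 0.79, 1.41] [0.0, -0.0, 0.12]
[-4.05, 1.28, 1.41] [0.0, -0.0, 0.12]
[-3.87, 1.76, 1.41] [0.0, -0.0, 0.12]
--
[-1.17, 1.39, 3.43] [-0.0, -0.0, 0.056]
[-1.09, 1.46, 3.43] [-0.0, -0.0, 0.056]
[-1.01, 1.52, 3.43] [-0.0, -0.0, 0.056]
[-0.92, 1.57, 3.43] [-0.0, -0.0, 0.056]
[-0.83, 1.62, 3.43] [-0.0, -0.0, 0.056]
[-0.74, 1.66, 3.43] [-0.0, -0.0, 0.056]
[-0.64, 1.7, 3.43] [-0.0, -0.0, 0.056]
--
```

{"api": "apply_moves", "payload": {
  "increments": [
    {"hand": 0.3, "dp": [-2.9, -2.0, -1], "twist": [0, 0, 0.053]},
    {"hand": 0.3, "dp": [-3.0, -1.9, -1], "twist": [0, 0, 0.053]},
    {"hand": 0.3, "dp": [-4.2, -0.2, 1.4], "twist": [0, 0, 0.12]},
    {"hand": 0.3, "dp": [-4.2, 0.3, 1.4], "twist": [0, 0, 0.12]},
    {"hand": 0.3, "dp": [-4.2, 0.8, 1.4], "twist": [0, 0, 0.12]}
  ]
}}

```text
time: 8.0
tool_pos: [0.5634, -0.1404, 0.3608]
tcp_rot: [3.141, -0.0, 0.936]
force: [-0.4, -0.4, -0.0]
width: 0.648
grip_force: 0.0
```

{"api": "apply_moves", "payload": {
  "increments": [
    {"hand": 0.3, "dp": [-4.0, 1.3, 1.4], "twist": [0, 0, 0.12]},
    {"hand": 0.3, "dp": [-3.9, 1.8, 1.4], "twist": [0, 0, 0.12]},
    {"hand": 0.3, "dp": [-1.2, 1.4, 3.4], "twist": [0, 0, 0.056]},
    {"hand": 0.3, "dp": [-1.1, 1.45, 3.4], "twist": [0, 0, 0.056]},
    {"hand": 0.3, "dp": [-1.0, 1.5, 3.4], "twist": [0, 0, 0.056]}
  ]
}}

```text
time: 8.5
tool_pos: [0.5373, -0.2753, 0.2299]
tcp_rot: [3.142, -0.0, 0.53]
force: [0.7, -0.1, 0.5]
width: 0.65
grip_force: 0.0
```

```bash
python3 - <<'E'
from plan import *
p,r,s=cur(); print(p,s["tcp_rot"],s["q"],s["force"])
rows(p,r,[((.535,-.3475,.09),down(.305))],[5])
E
```

```text
[ 0.53725345 -0.2753254   0.22985747] [ 3.14155207e+00 -1.88109708e-05  5.30180472e-01] [ 0.75645734  0.32176464 -0.44793614  1.5071414   0.14102185  1.34471673
 -0.74367386] [ 0.6970346  -0.13282328  0.53069708]
[-0.77, 1.22, 2.8] [0.0, -0.0, 0.045]
[-0.71, 1.26, 2.8] [0.0, -0.0, 0.045]
[-0.66, 1.29, 2.8] [0.0, -0.0, 0.045]
[-0.6, 1.31, 2.8] [0.0, -0.0, 0.045]
[-0.54, 1.34, 2.8] [0.0, -0.0, 0.045]
--
```

{"api": "apply_moves", "payload": {
  "increments": [
    {"hand": 0.2, "dp": [-0.77, 1.22, 2.8], "twist": [0, 0, 0.045]},
    {"hand": 0.2, "dp": [-0.71, 1.26, 2.8], "twist": [0, 0, 0.045]},
    {"hand": 0.2, "dp": [-0.66, 1.29, 2.8], "twist": [0, 0, 0.045]},
    {"hand": 0.2, "dp": [-0.6, 1.31, 2.8], "twist": [0, 0, 0.045]},
    {"hand": 0.2, "dp": [-0.54, 1.34, 2.8], "twist": [0, 0, 0.045]}
  ]
}}

```text
time: 9.0
tool_pos: [0.5353, -0.347, 0.0899]
tcp_rot: [-3.141, 0.0, 0.306]
force: [1.0, -0.0, -0.6]
width: 0.6
grip_force: 0.0
```

```bash
python3 - <<'E'
from plan import *
from plant import optics
import cv2
from vis import cloud
d=optics.snapshot("scene"); f=d["frame"][210:370,120:320,::-1]; cv2.imwrite("pics/c.png",cv2.resize(f,(750,600),interpolation=cv2.INTER_CUBIC))
p,r,s=cur(); print(p,s["tcp_rot"],s["q"],s["force"])
rows(p,r,[((.535,-.3475,.015),down(.305))],[4])
E
```

```text
[ 0.53215231 -0.34881124  0.08458643] [-3.13754728  0.00522551  0.30089519] [ 0.78026834  0.50337653 -0.35756491  1.57150359  0.19061375  1.10784191
 -0.8930251 ] [-4.3005159  -1.90114948 -3.84173941]
[0.09, -0.0, 1.74] [-0.001, 0.001, -0.001]
[0.08, -0.0, 1.74] [-0.001, 0.001, -0.001]
[0.08, -0.01, 1.74] [-0.001, 0.001, -0.001]
[0.08, -0.01, 1.74] [-0.001, 0.001, -0.001]
--
```

View pics/c.png

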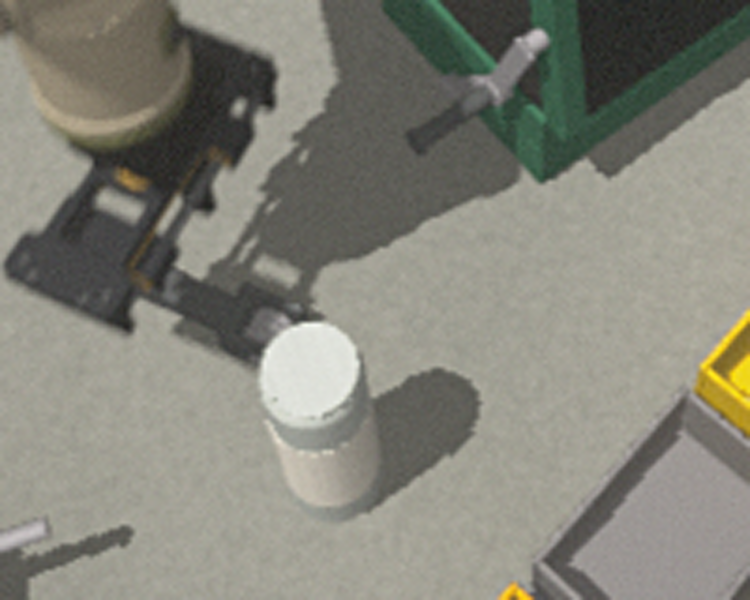

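The crop shows the gripper over the dresser handle around (150,270). The head at (270,325) is ahead of it and the spray can is clear.

{"api": "apply_moves", "payload": {
  "increments": [
    {"hand": 0.2, "dp": [0, 0, 2.4], "twist": [0, 0, 0]},
    {"hand": 0.2, "dp": [0, 0, 2.4], "twist": [0, 0, 0]},
    {"hand": 0.2, "dp": [0, 0, 1.8], "twist": [0, 0, 0]},
    {"hand": 0.2, "dp": [0, 0, 0.8], "twist": [0, 0, 0]},
    {"hand": 0.2, "dp": [0, 0, 0], "twist": [0, 0, 0]}
  ]
}}

```text
time: 9.55
tool_pos: [0.5351, -0.3461, 0.0166]
tcp_rot: [-3.14, 0.001, 0.308]
force: [0.2, 1.0, 0.4]
width: 0.599
grip_force: 0.0
```

{"api": "apply_moves", "payload": {
  "increments": [
    {"hand": -1, "dp": [0, 0, 0], "twist": [0, 0, 0]},
    {"hand": -1, "dp": [0, 0, 0], "twist": [0, 0, 0]},
    {"hand": -1, "dp": [0, 0, 0], "twist": [0, 0, 0]},
    {"hand": -1, "dp": [0, 0, 0], "twist": [0, 0, 0]},
    {"hand": -1, "dp": [0, 0, 0], "twist": [0, 0, 0]}
  ],
  "squeeze": 40
}}

```text
time: 10.05
tool_pos: [0.5359, -0.3475, 0.0179]
tcp_rot: [3.14, -0.001, 0.308]
force: [-1.0, -2.2, 2.4]
width: 0.25
grip_force: 40.0
```

{"api": "apply_moves", "payload": {
  "increments": [
    {"hand": -1, "dp": [0, 0, -0.5], "twist": [0, 0, 0]},
    {"hand": -1, "dp": [0, 0, -1.5], "twist": [0, 0, 0]},
    {"hand": -1, "dp": [0, 0, -3], "twist": [0, 0, 0]},
    {"hand": -1, "dp": [0, 0, -3], "twist": [0, 0, 0]},
    {"hand": -1, "dp": [0, 0, -3], "twist": [0, 0, 0]}
  ]
}}

```text
time: 10.55
tool_pos: [0.5353, -0.3463, 0.1292]
tcp_rot: [-3.141, -0.0, 0.308]
force: [0.7, -0.6, -3.0]
width: 0.248
grip_force: 40.0
```

```bash
python3 - <<'E'
from plan import *
from vis import cloud
from plant import optics
import cv2
d=optics.snapshot("scene"); t=optics.snapshot("top")
p,r,s=cur(); print(p,s["tcp_rot"],s["q"],s["force"],s["width"])
P=np.vstack([cloud(k).reshape(-1,3) for k in (d,t)]); P=P[~np.isnan(P[:,0])]
Q=(P-p); a=np.arctan2(p[1],p[0])
e=np.array([np.cos(a),np.sin(a)]); rad=Q[:,:2]@e; lat=Q[:,:2]@[-e[1],e[0]]
for h in np.arange(.0,.5,.03):
    k=(Q[:,2]>h)&(Q[:,2]<h+.03)&(abs(rad)<.2)&(abs(lat)<.15)
    if k.sum(): print(round(h,2),k.sum(),"rad",np.percentile(rad[k],[1,99]).round(3),"lat",np.percentile(lat[k],[1,99]).round(3))
f=d["frame"][40:370,40:480,::-1]; cv2.imwrite("pics/d.png",cv2.resize(f,(800,600),interpolation=cv2.INTER_CUBIC))
E
```

```text
[ 0.53777269 -0.34761894  0.13293674] [ 3.13590331 -0.00509676  0.30793518] [ 0.78396701  0.45582671 -0.36976151  1.53097465  0.17363864  1.17951281
 -0.87938049] [ 0.87991142 -0.3028409  -3.50113847] 0.24741784767446193
0.0 1294 rad [-0.059  0.174] lat [-0.067  0.102]
0.03 1288 rad [-0.01   0.172] lat [-0.034  0.101]
0.06 1017 rad [-0.081  0.089] lat [-0.06   0.083]
0.09 2132 rad [-0.091  0.088] lat [-0.079  0.084]
0.12 240 rad [-0.055  0.031] lat [0.004 0.053]
0.15 917 rad [-0.059  0.034] lat [-0.025  0.058]
0.18 656 rad [-0.045  0.04 ] lat [-0.039  0.043]
0.21 773 rad [-0.044  0.039] lat [-0.035  0.042]
0.24 924 rad [-0.042  0.039] lat [-0.035  0.049]
0.27 658 rad [-0.033  0.042] lat [-0.029  0.049]
0.3 757 rad [-0.079  0.053] lat [-0.034  0.055]
0.33 2016 rad [-0.095  0.054] lat [-0.037  0.056]
0.36 4207 rad [-0.148  0.046] lat [-0.044  0.055]
0.39 6463 rad [-0.192  0.002] lat [-0.064  0.046]
0.42 4907 rad [-0.198 -0.084] lat [-0.076  0.016]
0.45 1843 rad [-0.2   -0.152] lat [-0.072  0.   ]
```

View pics/d.png

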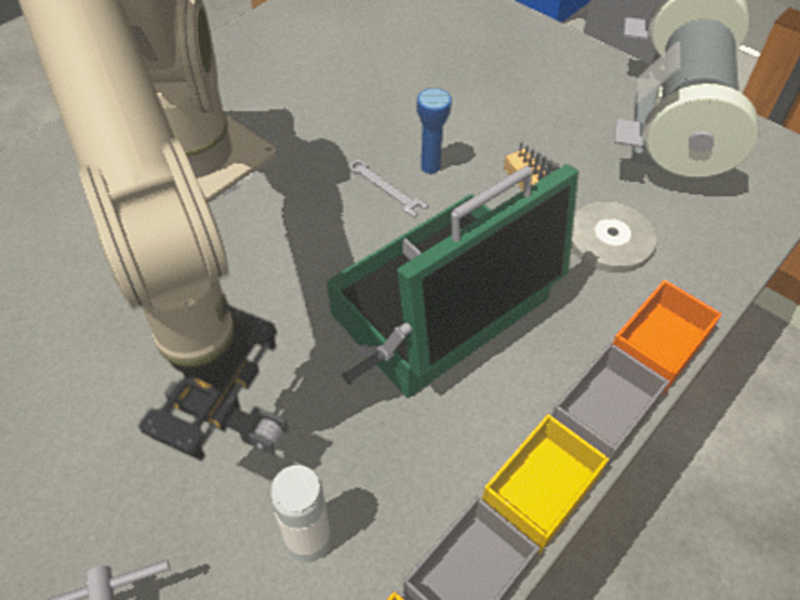

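The picture shows the dresser held level and clear of the bench at (240,420). The lid is up, with the knob at (365,368).

```bash
python3 - <<'E'
from plan import *
p=np.array([.535,-.3465,.130]); r=down(.308)
rows(p,r,[((.52,-.30,.25),down(.2)),(w(-.07,-.0735,.25),down(-.16)),(w(-.004,-.0735,.13),down(-.16))],[4,7,4])
print(c(p),w(-.004,-.0735,.13))
E
```

```text
[-0.0, -1.22, -3.0] [-0.0, -0.0, 0.027]
[-0.04, -1.22, -3.0] [-0.0, -0.0, 0.027]
[-0.07, -1.22, -3.0] [-0.0, -0.0, 0.027]
[-0.1, -1.22, -3.0] [-0.0, -0.0, 0.027]
--
[0.53, -4.02, -0.0] [0.0, -0.0, 0.051]
[0.32, -4.04, -0.0] [0.0, -0.0, 0.051]
[0.11, -4.06, -0.0] [0.0, -0.0, 0.051]
[-0.1, -4.06, -0.0] [0.0, -0.0, 0.051]
[-0.31, -4.05, -0.0] [0.0, -0.0, 0.051]
[-0.51, -4.02, -0.0] [0.0, -0.0, 0.051]
[-0.72, -3.99, -0.0] [0.0, -0.0, 0.051]
--
[1.65, -0.0, 3.0] [0.0, -0.0, 0.0]
[1.65, -0.0, 3.0] [0.0, -0.0, 0.0]
[1.65, -0.0, 3.0] [0.0, -0.0, 0.0]
[1.65, -0.0, 3.0] [0.0, -0.0, 0.0]
--
[ 0.01691283 -0.39353195  0.13      ] [ 0.5653412  -0.02722393  0.13      ]
```

{"api": "apply_moves", "payload": {
  "increments": [
    {"hand": -1, "dp": [0, -1.2, -3], "twist": [0, 0, 0.027]},
    {"hand": -1, "dp": [0, -1.2, -3], "twist": [0, 0, 0.027]},
    {"hand": -1, "dp": [-0.1, -1.2, -3], "twist": [0, 0, 0.027]},
    {"hand": -1, "dp": [-0.1, -1.2, -3], "twist": [0, 0, 0.027]},
    {"hand": -1, "dp": [0.5, -2.5, 0], "twist": [0, 0, 0.03]}
  ]
}}

```text
time: 11.15
tool_pos: [0.5212, -0.2773, 0.2512]
tcp_rot: [3.137, -0.004, 0.166]
force: [0.4, -0.4, -3.9]
width: 0.252
grip_force: 40.0
```

{"api": "apply_moves", "payload": {
  "increments": [
    {"hand": -1, "dp": [0.2, -4, 0], "twist": [0, 0, 0.052]},
    {"hand": -1, "dp": [0, -4, 0], "twist": [0, 0, 0.052]},
    {"hand": -1, "dp": [-0.1, -4, 0], "twist": [0, 0, 0.052]},
    {"hand": -1, "dp": [-0.3, -4, 0], "twist": [0, 0, 0.052]},
    {"hand": -1, "dp": [-0.5, -4, 0], "twist": [0, 0, 0.052]}
  ]
}}

```text
time: 11.65
tool_pos: [0.4997, -0.0743, 0.2468]
tcp_rot: [3.141, 0.001, -0.092]
force: [0.9, 0.1, -3.5]
width: 0.25
grip_force: 40.0
```

```bash
python3 - <<'E'
from plan import *
p,r,s=cur(); print(p,s["tcp_rot"],s["q"],s["force"],s["width"],c(p))
rows(p,r,[(w(-.07,-.0735,.25),down(-.16)),(w(-.004,-.0735,.13),down(-.16))],[3,4])
E
```

```text
[ 0.4997047  -0.07427735  0.24676404] [ 3.14133817e+00  9.70954206e-04 -9.21834141e-02] [ 0.54407978  0.09424827 -0.51388284  1.72808007  0.04782353  1.33262646
 -1.64221738] [ 0.86520514  0.09856255 -3.52526231] 0.2504483871970371 [-0.06130168 -0.13040951  0.24676404]
[-0.16, -1.91, -0.11] [0.0, 0.0, 0.023]
[-0.2, -1.91, -0.11] [0.0, 0.0, 0.023]
[-0.25, -1.9, -0.11] [0.0, 0.0, 0.023]
--
[1.65, -0.0, 3.0] [-0.0, -0.0, -0.0]
[1.65, -0.0, 3.0] [-0.0, -0.0, -0.0]
[1.65, -0.0, 3.0] [-0.0, -0.0, -0.0]
[1.65, -0.0, 3.0] [-0.0, -0.0, -0.0]
--
```

{"api": "apply_moves", "payload": {
  "increments": [
    {"hand": -1, "dp": [-0.2, -1.9, 0], "twist": [0, 0, 0.023]},
    {"hand": -1, "dp": [-0.2, -1.9, 0], "twist": [0, 0, 0.023]},
    {"hand": -1, "dp": [-0.2, -1.9, 0], "twist": [0, 0, 0.023]},
    {"hand": -1, "dp": [1.6, 0, 2.9], "twist": [0, 0, 0]},
    {"hand": -1, "dp": [1.6, 0, 2.9], "twist": [0, 0, 0]}
  ]
}}

```text
time: 12.15
tool_pos: [0.5331, -0.023, 0.189]
tcp_rot: [3.141, -0.002, -0.158]
force: [-0.2, -0.3, -3.7]
width: 0.25
grip_force: 40.0
```

{"api": "apply_moves", "payload": {
  "increments": [
    {"hand": -1, "dp": [1.6, 0, 2.9], "twist": [0, 0, 0]},
    {"hand": -1, "dp": [1.6, 0, 2.5], "twist": [0, 0, 0]},
    {"hand": -1, "dp": [0, 0, 0], "twist": [0, 0, 0]},
    {"hand": -1, "dp": [0, 0, 0], "twist": [0, 0, 0]}
  ]
}}

```text
time: 12.55
tool_pos: [0.5636, -0.0285, 0.1346]
tcp_rot: [-3.141, 0.002, -0.159]
force: [-0.1, -0.2, -3.3]
width: 0.249
grip_force: 40.0
```

```bash
python3 - <<'E'
from plan import *
from vis import cloud
from plant import optics
import cv2
p,r,s=cur(); print(p,s["tcp_rot"],s["q"],s["force"],s["width"],c(p))
t=optics.snapshot("top"); Q=(cloud(t)-C)@RC.as_matrix()
k=(abs(Q[...,0])<.13)&(Q[...,1]>-.115)&(Q[...,1]<-.035)&(Q[...,2]>.095)&(Q[...,2]<.17)
S=Q[k]; 
for lo in np.arange(-.11,.1,.02):
    m=(S[:,0]>=lo)&(S[:,0]<lo+.02)
    if m.sum()>3: print(round(lo,2),m.sum(),np.percentile(S[m,1],[3,97]).round(3),np.percentile(S[m,2],[10,50,90]).round(3))
print(S[:,0].min(),S[:,0].max())
f=t["frame"][100:250,150:350,::-1]; cv2.imwrite("pics/e.png",cv2.resize(f,(800,600),interpolation=cv2.INTER_CUBIC))
E
```

```text
[ 0.56360986 -0.02852844  0.13459171] [-3.14129103e+00  2.17917998e-03 -1.58875014e-01] [ 0.42502489  0.32793031 -0.53923403  1.7214826   0.18174581  1.14441877
 -1.89626986] [-0.05394275 -0.19552028 -3.25547406] 0.24896264252871306 [-0.0055014  -0.07506368  0.13459171]Traceback (most recent call last):
  File "<stdin>", line 12, in <module>
    return umr_minimum(a, axis, None, out, keepdims, initial, where)
ValueError: zero-size array to reduction operation minimum which has no identity
```

{"api": "apply_moves", "payload": {
  "increments": [
    {"hand": -1, "dp": [0.25, 0, 1.5], "twist": [0, 0, 0]},
    {"hand": -1, "dp": [0.2, 0, 1.5], "twist": [0, 0, 0]},
    {"hand": -1, "dp": [0, 0, 1.5], "twist": [0, 0, 0]},
    {"hand": -1, "dp": [0, 0, 1.0], "twist": [0, 0, 0]},
    {"hand": -1, "dp": [0, 0, 0.5], "twist": [0, 0, 0]}
  ]
}}

```text
time: 13.1
tool_pos: [0.5679, -0.0296, 0.0736]
tcp_rot: [3.141, 0.002, -0.159]
force: [-0.6, -0.9, -2.2]
width: 0.248
grip_force: 40.0
```

{"api": "apply_moves", "payload": {
  "increments": [
    {"hand": -1, "dp": [0, 0, 0.2], "twist": [0, 0, 0]},
    {"hand": -1, "dp": [0, 0, 0.2], "twist": [0, 0, 0]},
    {"hand": -1, "dp": [0, 0, 0.2], "twist": [0, 0, 0]},
    {"hand": -1, "dp": [0, 0, 0], "twist": [0, 0, 0]}
  ]
}}

```text
time: 13.5
tool_pos: [0.5689, -0.0296, 0.0694]
tcp_rot: [3.141, -0.0, -0.159]
force: [0.3, 0.0, -3.8]
width: 0.252
grip_force: 40.0
```

```bash
python3 - <<'E'
from plan import *
p,r,s=cur(); print(p,s["tcp_rot"],s["q"],s["force"],s["ft_torque"],c(p))
E
```

```text
[ 0.56889097 -0.02961359  0.06937113] [ 3.14148335e+00 -3.66677957e-04 -1.59238739e-01] [ 0.40315479  0.41185574 -0.519072    1.76645541  0.23475505  1.0246876
 -1.93270814] [ 0.25215456  0.04925474 -3.7675169 ] [ 0.00754189 -0.00670561 -0.02125562] [-0.00011485 -0.0752936   0.06937113]
```

{"api": "apply_moves", "payload": {
  "increments": [
    {"hand": -1, "dp": [0, 0, 0.1], "twist": [0, 0, 0]},
    {"hand": -1, "dp": [0, 0, 0.1], "twist": [0, 0, 0]},
    {"hand": -1, "dp": [0, 0, 0], "twist": [0, 0, 0]}
  ]
}}

```text
time: 13.8
tool_pos: [0.569, -0.0296, 0.0679]
tcp_rot: [3.141, -0.001, -0.159]
force: [-2.4, -0.7, 3.6]
width: 0.251
grip_force: 40.0
```

{"api": "apply_moves", "payload": {
  "increments": [
    {"hand": -1, "dp": [0, 0, 0.1], "twist": [0, 0, 0]},
    {"hand": -1, "dp": [0, 0, 0], "twist": [0, 0, 0]}
  ]
}}

```text
time: 14.0
tool_pos: [0.569, -0.0296, 0.0679]
tcp_rot: [3.141, -0.001, -0.159]
force: [-8.5, -0.2, 14.3]
width: 0.248
grip_force: 40.0
```

Contact is made with the floor. Now release gently and withdraw upwards.

{"api": "apply_moves", "payload": {
  "increments": [
    {"hand": -0.1, "dp": [0, 0, -0.1], "twist": [0, 0, 0]},
    {"hand": -0.1, "dp": [0, 0, 0], "twist": [0, 0, 0]},
    {"hand": -0.1, "dp": [0, 0, 0], "twist": [0, 0, 0]},
    {"hand": -0.1, "dp": [0, 0, 0], "twist": [0, 0, 0]},
    {"hand": -0.1, "dp": [0, 0, 0], "twist": [0, 0, 0]}
  ],
  "squeeze": 25
}}

```text
time: 14.5
tool_pos: [0.5688, -0.0296, 0.0671]
tcp_rot: [3.142, 0.0, -0.159]
force: [0.4, 0.3, 0.7]
width: 0.442
grip_force: 0.0
```

{"api": "apply_moves", "payload": {
  "increments": [
    {"hand": -0.1, "dp": [0, 0, -1.0], "twist": [0, 0, 0]},
    {"hand": -0.1, "dp": [0, 0, -2.5], "twist": [0, 0, 0]},
    {"hand": -0.1, "dp": [-1, 0, -3.5], "twist": [0, 0, 0]},
    {"hand": -0.1, "dp": [-2, 0, -3.5], "twist": [0, 0, 0]},
    {"hand": -0.1, "dp": [-2, 0, -3.5], "twist": [0, 0, 0]}
  ]
}}

```text
time: 15.0
tool_pos: [0.5188, -0.0213, 0.2091]
tcp_rot: [-3.141, -0.0, -0.159]
force: [0.1, -0.1, 0.4]
width: 0.45
grip_force: 0.0
```

```bash
python3 - <<'E'
from plan import *
p,r,s=cur(); print(s["time"],p,s["tcp_rot"],s["q"],s["force"],c(p))
rows(p,r,[(w(-.02,-.214,.23),down(.6)),(w(.0625,-.214,.20),down(1.41))],[7,6])
E
```

```text
15.0 [ 0.5187802  -0.02126751  0.20914499] [-3.14129179e+00 -3.50047318e-04 -1.58875716e-01] [ 0.47378773  0.15811654 -0.56812183  1.74771345  0.08885621  1.26101435
 -1.8454458 ] [ 0.06814178 -0.10002402  0.43504888] [-0.05091526 -0.07503768  0.20914499]
[0.44, 1.99, -0.3] [-0.0, -0.0, -0.108]
[0.22, 2.02, -0.3] [-0.0, -0.0, -0.108]
[0.0, 2.03, -0.3] [-0.0, -0.0, -0.108]
[-0.22, 2.02, -0.3] [-0.0, -0.0, -0.108]
[-0.44, 1.99, -0.3] [-0.0, -0.0, -0.108]
[-0.65, 1.93, -0.3] [-0.0, -0.0, -0.108]
[-0.85, 1.85, -0.3] [-0.0, -0.0, -0.108]
--
[1.0, 0.95, 0.5] [-0.0, 0.0, -0.135]
[0.86, 1.07, 0.5] [-0.0, 0.0, -0.135]
[0.71, 1.18, 0.5] [-0.0, 0.0, -0.135]
[0.54, 1.26, 0.5] [-0.0, 0.0, -0.135]
[0.37, 1.32, 0.5] [-0.0, 0.0, -0.135]
[0.19, 1.36, 0.5] [-0.0, 0.0, -0.135]
--
```

```bash
python3 - <<'E'
from plan import *
p,r,s=cur()
rows(p,r,[(w(-.04,-.30,.21),down(.9)),(w(.0625,-.26,.20),down(1.41))],[8,5])
E
```

```text
[0.13, 2.81, -0.01] [-0.0, -0.0, -0.132]
[-0.24, 2.81, -0.01] [-0.0, -0.0, -0.132]
[-0.61, 2.75, -0.01] [-0.0, -0.0, -0.132]
[-0.96, 2.64, -0.01] [-0.0, -0.0, -0.132]
[-1.31, 2.49, -0.01] [-0.0, -0.0, -0.132]
[-1.62, 2.3, -0.01] [-0.0, -0.0, -0.132]
[-1.91, 2.07, -0.01] [-0.0, -0.0, -0.132]
[-2.17, 1.8, -0.01] [-0.0, -0.0, -0.132]
--
[1.7, 1.4, 0.2] [0.0, 0.0, -0.102]
[1.55, 1.56, 0.2] [0.0, 0.0, -0.102]
[1.38, 1.71, 0.2] [0.0, 0.0, -0.102]
[1.2, 1.84, 0.2] [0.0, 0.0, -0.102]
[1.01, 1.96, 0.2] [0.0, 0.0, -0.102]
--
```

{"api": "apply_moves", "payload": {
  "increments": [
    {"hand": 0, "dp": [0.1, 2.8, 0], "twist": [0, 0, -0.132]},
    {"hand": 0, "dp": [-0.25, 2.8, 0], "twist": [0, 0, -0.132]},
    {"hand": 0, "dp": [-0.6, 2.75, 0], "twist": [0, 0, -0.132]},
    {"hand": 0, "dp": [-0.95, 2.65, 0], "twist": [0, 0, -0.132]},
    {"hand": 0, "dp": [-1.3, 2.5, 0], "twist": [0, 0, -0.132]}
  ]
}}

```text
time: 15.5
tool_pos: [0.5033, -0.1623, 0.2081]
tcp_rot: [3.141, -0.001, 0.507]
force: [0.1, -0.1, -0.0]
width: 0.501
grip_force: 0.0
```

{"api": "apply_moves", "payload": {
  "increments": [
    {"hand": 0, "dp": [-1.6, 2.3, 0], "twist": [0, 0, -0.132]},
    {"hand": 0, "dp": [-1.9, 2.1, 0], "twist": [0, 0, -0.132]},
    {"hand": 0, "dp": [-2.2, 1.8, 0], "twist": [0, 0, -0.132]},
    {"hand": 0, "dp": [0, 0, 0], "twist": [0, 0, -0.1]},
    {"hand": 0, "dp": [0, 0, 0], "twist": [0, 0, -0.1]}
  ]
}}

```text
time: 16.0
tool_pos: [0.4939, -0.2466, 0.2079]
tcp_rot: [3.141, -0.0, 1.099]
force: [0.5, -0.2, -0.5]
width: 0.497
grip_force: 0.0
```

```bash
python3 - <<'E'
from plan import *
from vis import cloud
from plant import optics
import cv2
p,r,s=cur(); print(s["time"],p,s["tcp_rot"],s["q"],s["force"],s["width"],c(p))
rows(p,r,[(w(.0625,-.26,.20),down(1.41)),(w(.0625,-.213,.14),down(1.41))],[4,4])
t=optics.snapshot("top"); Q=(cloud(t)-C)@RC.as_matrix()
k=(abs(Q[...,0])<.094)&(Q[...,1]>-.143)&(Q[...,1]<-.006)&(Q[...,2]>.063)&(Q[...,2]<.12); S=Q[k]
if len(S): q=cv2.minAreaRect(S[:,:2].astype(np.float32)); print("dresser chest",len(S),q,np.percentile(S[:,2],[50,95]))
f=t["frame"][90:270,130:370,::-1]; cv2.imwrite("pics/e.png",cv2.resize(f,(800,600),interpolation=cv2.INTER_CUBIC))
E
```

```text
16.0 [ 0.49392978 -0.24656998  0.20787508] [ 3.14117415e+00 -9.78794260e-05  1.09922942e+00] [ 0.8262148   0.22812029 -0.51146601  1.67083229  0.11602642  1.27247851
 -0.17988643] [ 0.50617492 -0.16158267 -0.49949894] 0.497035745842269 [-0.03955348 -0.30142154  0.20787508]
[1.77, 2.11, 0.2] [0.0, -0.0, -0.078]
[1.6, 2.24, 0.2] [0.0, -0.0, -0.078]
[1.42, 2.36, 0.2] [0.0, -0.0, -0.078]
[1.23, 2.46, 0.2] [0.0, -0.0, -0.078]
--
[1.17, -0.0, 1.5] [0.0, 0.0, 0.0]
[1.17, -0.0, 1.5] [0.0, 0.0, 0.0]
[1.17, -0.0, 1.5] [0.0, 0.0, 0.0]
[1.17, -0.0, 1.5] [0.0, 0.0, 0.0]
--
dresser chest 690 ((0.0008419305086135864, -0.09744350612163544), (0.1863081008195877, 0.09127584099769592), 0.44092631340026855) [0.07564031 0.08429053]
```

View pics/e.png

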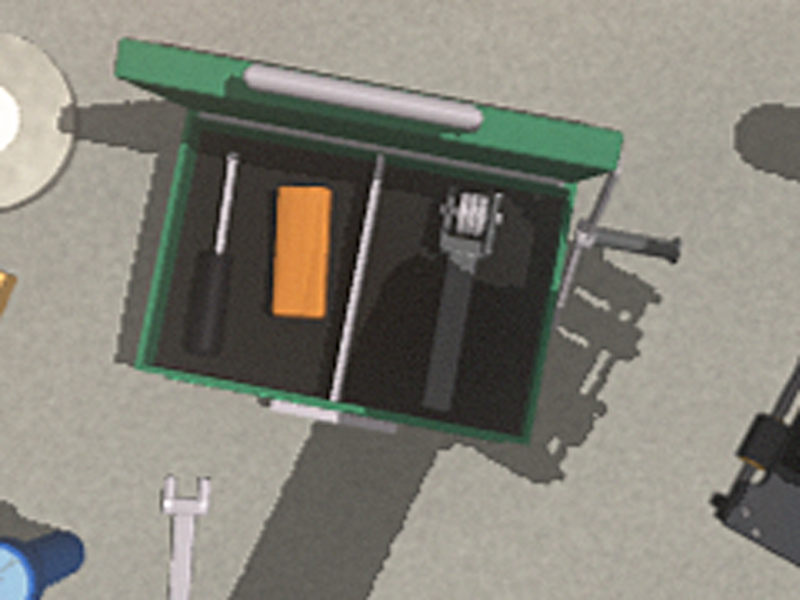

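The top crop shows the dresser flat in the right bay, from head (470,215) to tail (435,405). The other things are unmoved and the knob runs (590,235) to (675,248).

{"api": "apply_moves", "payload": {
  "increments": [
    {"hand": 0, "dp": [1.8, 2.1, 0.2], "twist": [0, 0, -0.078]},
    {"hand": 0, "dp": [1.6, 2.2, 0.2], "twist": [0, 0, -0.078]},
    {"hand": 0, "dp": [1.4, 2.4, 0.2], "twist": [0, 0, -0.078]},
    {"hand": 0, "dp": [1.2, 2.5, 0.2], "twist": [0, 0, -0.078]},
    {"hand": 0, "dp": [0, 0, 0], "twist": [0, 0, 0]}
  ]
}}

```text
time: 16.55
tool_pos: [0.6042, -0.2189, 0.1989]
tcp_rot: [3.141, -0.002, 1.413]
force: [-0.9, 0.7, -0.4]
width: 0.5
grip_force: 0.0
```

{"api": "apply_moves", "payload": {
  "increments": [
    {"hand": 0, "dp": [1.2, 0, 0.7], "twist": [0, 0, 0]},
    {"hand": 0, "dp": [1.2, 0, 0.7], "twist": [0, 0, 0]},
    {"hand": 0, "dp": [1.2, 0, 0.7], "twist": [0, 0, 0]},
    {"hand": 0, "dp": [1.1, 0, 0.7], "twist": [0, 0, 0]},
    {"hand": 0, "dp": [0, 0, 0], "twist": [0, 0, 0]}
  ]
}}

```text
time: 17.05
tool_pos: [0.609, -0.1723, 0.1703]
tcp_rot: [-3.14, -0.001, 1.411]
force: [0.1, 0.8, -0.0]
width: 0.499
grip_force: 0.0
```

```bash
python3 - <<'E'
from plan import *
from vis import cloud
from plant import optics
import cv2
p,r,s=cur(); print(s["time"],p,s["tcp_rot"],s["q"],s["force"],s["width"],c(p))
rows(p,r,[(w(.0625,-.213,.089),down(1.41))],[4])
d=optics.snapshot("scene"); f=d["frame"][120:280,130:330,::-1]; cv2.imwrite("pics/f.png",cv2.resize(f,(750,600),interpolation=cv2.INTER_CUBIC))
E
```

```text
17.05 [ 0.60904952 -0.17230572  0.17026046] [-3.14015240e+00 -7.59214991e-04  1.41147885e+00] [ 0.63666892  0.45104748 -0.57413768  1.49453598  0.24951886  1.27122558
 -0.12522905] [ 0.14035451  0.8079778  -0.03867319] 0.4994310923741447 [ 0.06226421 -0.20976517  0.17026046]
[-0.08, 0.01, 2.03] [-0.0, -0.0, 0.0]
[-0.08, 0.01, 2.03] [-0.0, -0.0, 0.0]
[-0.08, 0.01, 2.03] [-0.0, -0.0, 0.0]
[-0.08, 0.01, 2.03] [-0.0, -0.0, 0.0]
--
```

View pics/f.png

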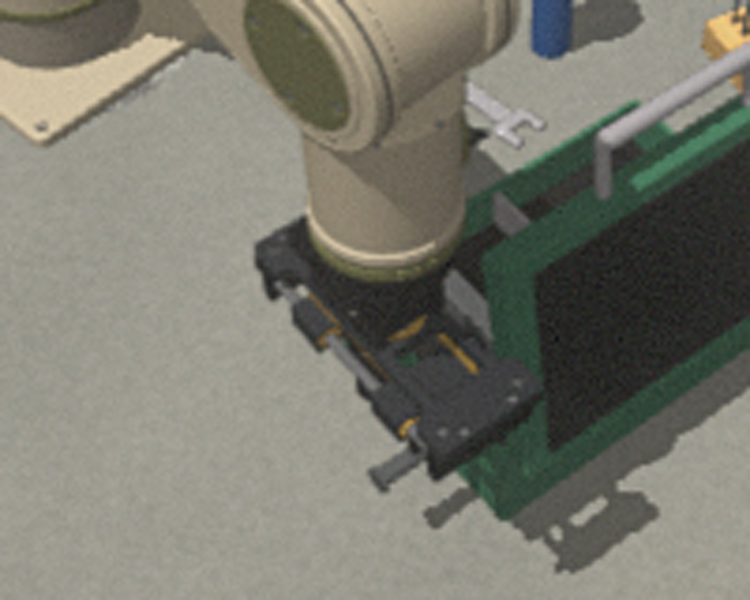

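The crop shows the gripper straddling the knob line, with the knob tip visible at (385,475) beneath it. The wrist is close to the lid's side, so I'll grip slightly further out.

{"api": "apply_moves", "payload": {
  "increments": [
    {"hand": 0, "dp": [-0.35, 0, 2.0], "twist": [0, 0, 0]},
    {"hand": 0, "dp": [-0.35, 0, 2.0], "twist": [0, 0, 0]},
    {"hand": 0, "dp": [0, 0, 2.0], "twist": [0, 0, 0]},
    {"hand": 0, "dp": [0, 0, 2.1], "twist": [0, 0, 0]},
    {"hand": 0, "dp": [0, 0, 0], "twist": [0, 0, 0]}
  ]
}}

```text
time: 17.6
tool_pos: [0.6065, -0.1826, 0.0877]
tcp_rot: [-3.137, 0.0, 1.408]
force: [0.1, -0.2, -0.0]
width: 0.5
grip_force: 0.0
```

{"api": "apply_moves", "payload": {
  "increments": [
    {"hand": -1, "dp": [0, 0, 0], "twist": [0, 0, 0]},
    {"hand": -1, "dp": [0, 0, 0], "twist": [0, 0, 0]},
    {"hand": -1, "dp": [0, 0, 0], "twist": [0, 0, 0]},
    {"hand": -1, "dp": [0, 0, 0], "twist": [0, 0, 0]},
    {"hand": -1, "dp": [0, 0, 0], "twist": [0, 0, 0]}
  ],
  "squeeze": 40
}}

```text
time: 18.1
tool_pos: [0.6073, -0.1818, 0.0908]
tcp_rot: [-3.139, 0.001, 1.409]
force: [-6.9, 2.0, 6.3]
width: 0.183
grip_force: 40.0
```

```bash
python3 - <<'E'
from plan import *
p,r,s=cur(); g=c(p)+[0,0,.008]; print(s["time"],p,s["q"],s["force"],s["width"],g,np.degrees(np.arctan2(g[2]-.02,g[0])),np.hypot(g[2]-.02,g[0]))
A=np.radians(np.r_[np.arange(51,150,3),150,152,154,155.6]); X=9.93*np.cos(A);Z=9.93*np.sin(A)
for i in range(1,len(A)): print(round(np.degrees(A[i]),1),[round(X[i]-X[i-1],2),round(-(Z[i]-Z[i-1]),2)],end=' ')
E
```

```text
18.1 [ 0.60727131 -0.18184869  0.09082789] [ 0.63427283  0.52456666 -0.54973812  1.56930746  0.29365043  1.13323804
 -0.14356725] [-6.92892114  2.02721359  6.34283117] 0.1833699402897857 [ 0.06202909 -0.21946955  0.09882789] 51.80105230906542 0.10030674867890971
54.0 [np.float64(-0.41), np.float64(-0.32)] 57.0 [np.float64(-0.43), np.float64(-0.29)] 60.0 [np.float64(-0.44), np.float64(-0.27)] 63.0 [np.float64(-0.46), np.float64(-0.25)] 66.0 [np.float64(-0.47), np.float64(-0.22)] 69.0 [np.float64(-0.48), np.float64(-0.2)] 72.0 [np.float64(-0.49), np.float64(-0.17)] 75.0 [np.float64(-0.5), np.float64(-0.15)] 78.0 [np.float64(-0.51), np.float64(-0.12)] 81.0 [np.float64(-0.51), np.float64(-0.09)] 84.0 [np.float64(-0.52), np.float64(-0.07)] 87.0 [np.float64(-0.52), np.float64(-0.04)] 90.0 [np.float64(-0.52), np.float64(-0.01)] 93.0 [np.float64(-0.52), np.float64(0.01)] 96.0 [np.float64(-0.52), np.float64(0.04)] 99.0 [np.float64(-0.52), np.float64(0.07)] 102.0 [np.float64(-0.51), np.float64(0.09)] 105.0 [np.float64(-0.51), np.float64(0.12)] 108.0 [np.float64(-0.5), np.float64(0.15)] 111.0 [np.float64(-0.49), np.float64(0.17)] 114.0 [np.float64(-0.48), np.float64(0.2)] 117.0 [np.float64(-0.47), np.float64(0.22)] 120.0 [np.float64(-0.46), np.float64(0.25)] 123.0 [np.float64(-0.44), np.float64(0.27)] 126.0 [np.float64(-0.43), np.float64(0.29)] 129.0 [np.float64(-0.41), np.float64(0.32)] 132.0 [np.float64(-0.4), np.float64(0.34)] 135.0 [np.float64(-0.38), np.float64(0.36)] 138.0 [np.float64(-0.36), np.float64(0.38)] 141.0 [np.float64(-0.34), np.float64(0.4)] 144.0 [np.float64(-0.32), np.float64(0.41)] 147.0 [np.float64(-0.29), np.float64(0.43)] 150.0 [np.float64(-0.27), np.float64(0.44)] 152.0 [np.float64(-0.17), np.float64(0.3)] 154.0 [np.float64(-0.16), np.float64(0.31)] 155.6 [np.float64(-0.12), np.float64(0.25)]
```

{"api": "apply_moves", "payload": {
  "increments": [
    {"hand": -1, "dp": [0, -0.41, -0.32], "twist": [0, 0, 0]},
    {"hand": -1, "dp": [0, -0.43, -0.29], "twist": [0, 0, 0]},
    {"hand": -1, "dp": [0, -0.44, -0.27], "twist": [0, 0, 0]},
    {"hand": -1, "dp": [0, -0.46, -0.25], "twist": [0, 0, 0]},
    {"hand": -1, "dp": [0, -0.47, -0.22], "twist": [0, 0, 0]}
  ]
}}

```text
time: 18.6
tool_pos: [0.5858, -0.1781, 0.1035]
tcp_rot: [-3.141, -0.0, 1.409]
force: [7.1, 8.2, -4.3]
width: 0.167
grip_force: 79.2
```

{"api": "apply_moves", "payload": {
  "increments": [
    {"hand": -1, "dp": [0, -0.48, -0.2], "twist": [0, 0, 0]},
    {"hand": -1, "dp": [0, -0.49, -0.17], "twist": [0, 0, 0]},
    {"hand": -1, "dp": [0, -0.5, -0.15], "twist": [0, 0, 0]},
    {"hand": -1, "dp": [0, -0.51, -0.12], "twist": [0, 0, 0]},
    {"hand": -1, "dp": [0, -0.51, -0.09], "twist": [0, 0, 0]}
  ]
}}

```text
time: 19.1
tool_pos: [0.5622, -0.1722, 0.1115]
tcp_rot: [3.141, -0.002, 1.411]
force: [4.9, 4.3, -7.2]
width: 0.142
grip_force: 52.3
```

```bash
cat > k.py <<'E'
from plan import *
p,r,s=cur(); g=c(p)+[0,0,.008]; print(s["time"],s["tcp_rot"],s["q"].round(2),s["force"].round(1),s["ft_torque"].round(2),s["width"],g.round(4),np.degrees(np.arctan2(g[2]-.02,g[0])),np.hypot(g[2]-.02,g[0]))
from vis import cloud
from plant import optics
d=optics.snapshot("scene"); Q=(cloud(d)-C)@RC.as_matrix(); S=Q[(Q[...,1]>-.14)&(Q[...,1]<.14)&(Q[...,2]>.13)&(Q[...,2]<.30)&(Q[...,0]>-.15)&(Q[...,0]<.16)]
# outer lid surface (seen from behind): line fit in x,z near hinge side
if len(S)>50:
    v=np.linalg.svd(S[:,[0,2]]-np.median(S[:,[0,2]],0),full_matrices=False)[2][0]; print("lid angle approx",np.pi-np.arctan2(abs(v[1]),np.sign(v[0]*v[1])*abs(v[0])),len(S))
E
python3 k.py
```

```text
19.1 [ 3.14076098e+00 -2.08671761e-03  1.41051640e+00] [ 0.69  0.41 -0.58  1.68  0.24  1.12 -0.12] [ 4.9  4.3 -7.2] [ 1.21 -0.5  -0.1 ] 0.1415736003917046 [ 0.016  -0.2171  0.1195] 80.87527898303618 0.10075429462678752
lid angle approx 1.264698019476643 5293
```

{"api": "apply_moves", "payload": {
  "increments": [
    {"hand": -1, "dp": [0, -0.52, -0.05], "twist": [0, 0, 0]},
    {"hand": -1, "dp": [0, -0.52, -0.03], "twist": [0, 0, 0]},
    {"hand": -1, "dp": [0, -0.52, 0], "twist": [0, 0, 0]},
    {"hand": -1, "dp": [0, -0.52, 0.02], "twist": [0, 0, 0]},
    {"hand": -1, "dp": [0, -0.52, 0.05], "twist": [0, 0, 0]}
  ]
}}

```text
time: 19.65
tool_pos: [0.537, -0.168, 0.1121]
tcp_rot: [3.14, -0.002, 1.411]
force: [3.7, 6.5, -1.9]
width: 0.147
grip_force: 48.5
```

{"api": "apply_moves", "payload": {
  "increments": [
    {"hand": -1, "dp": [0, -0.52, 0.07], "twist": [0, 0, 0]},
    {"hand": -1, "dp": [0, -0.51, 0.1], "twist": [0, 0, 0]},
    {"hand": -1, "dp": [0, -0.51, 0.12], "twist": [0, 0, 0]},
    {"hand": -1, "dp": [0, -0.5, 0.15], "twist": [0, 0, 0]},
    {"hand": -1, "dp": [0, -0.49, 0.17], "twist": [0, 0, 0]}
  ]
}}

```text
time: 20.15
tool_pos: [0.5119, -0.1639, 0.1061]
tcp_rot: [3.14, -0.002, 1.411]
force: [2.4, 6.3, -0.9]
width: 0.144
grip_force: 47.7
```

```bash
python3 k.py
```

```text
20.15 [ 3.13999193e+00 -1.68544000e-03  1.41076713e+00] [ 0.74  0.31 -0.6   1.82  0.2   1.07 -0.08] [ 2.4  6.3 -0.9] [ 1.52 -0.05 -0.13] 0.14448592727196957 [-0.035  -0.2169  0.1141] 110.3870460105547 0.10041804868605177
lid angle approx 0.8329792114092864 6643
```

{"api": "apply_moves", "payload": {
  "increments": [
    {"hand": -1, "dp": [0, -0.4, 0.16], "twist": [0, 0, 0]},
    {"hand": -1, "dp": [0, -0.39, 0.17], "twist": [0, 0, 0]},
    {"hand": -1, "dp": [0, -0.38, 0.19], "twist": [0, 0, 0]},
    {"hand": -1, "dp": [0, -0.37, 0.2], "twist": [0, 0, 0]},
    {"hand": -1, "dp": [0, -0.37, 0.22], "twist": [0, 0, 0]}
  ]
}}

```text
time: 20.7
tool_pos: [0.4925, -0.1607, 0.0962]
tcp_rot: [3.141, -0.002, 1.411]
force: [1.1, 7.6, -3.1]
width: 0.15
grip_force: 47.6
```

{"api": "apply_moves", "payload": {
  "increments": [
    {"hand": -1, "dp": [0, -0.27, 0.18], "twist": [0, 0, 0]},
    {"hand": -1, "dp": [0, -0.26, 0.19], "twist": [0, 0, 0]},
    {"hand": -1, "dp": [0, -0.25, 0.19], "twist": [0, 0, 0]},
    {"hand": -1, "dp": [0, -0.25, 0.2], "twist": [0, 0, 0]},
    {"hand": -1, "dp": [0, -0.25, 0.21], "twist": [0, 0, 0]}
  ]
}}

```text
time: 21.2
tool_pos: [0.4794, -0.1586, 0.0861]
tcp_rot: [-3.141, -0.002, 1.411]
force: [-0.1, 8.5, -2.9]
width: 0.145
grip_force: 47.5
```

```bash
python3 k.py
```

```text
21.2 [-3.14050843e+00 -1.83636384e-03  1.41068987e+00] [ 0.77  0.27 -0.6   1.91  0.18  1.01 -0.07] [-0.1  8.5 -2.9] [1.79 0.28 0.  ] 0.14498655818597017 [-0.068  -0.2169  0.0941] 132.5077668184586 0.10056626689674711
lid angle approx 0.4463286066527168 6099
```

{"api": "apply_moves", "payload": {
  "increments": [
    {"hand": -1, "dp": [0, -0.18, 0.17], "twist": [0, 0, 0]},
    {"hand": -1, "dp": [0, -0.18, 0.18], "twist": [0, 0, 0]},
    {"hand": -1, "dp": [0, -0.17, 0.18], "twist": [0, 0, 0]},
    {"hand": -1, "dp": [0, -0.17, 0.18], "twist": [0, 0, 0]},
    {"hand": -1, "dp": [0, -0.16, 0.19], "twist": [0, 0, 0]}
  ]
}}

```text
time: 21.75
tool_pos: [0.4706, -0.1572, 0.0769]
tcp_rot: [-3.14, -0.002, 1.411]
force: [-1.2, 8.2, -4.3]
width: 0.148
grip_force: 47.5
```

{"api": "apply_moves", "payload": {
  "increments": [
    {"hand": -1, "dp": [0, -0.13, 0.15], "twist": [0, 0, 0]},
    {"hand": -1, "dp": [0, -0.12, 0.16], "twist": [0, 0, 0]},
    {"hand": -1, "dp": [0, -0.12, 0.16], "twist": [0, 0, 0]},
    {"hand": -1, "dp": [0, -0.12, 0.16], "twist": [0, 0, 0]},
    {"hand": -1, "dp": [0, -0.11, 0.16], "twist": [0, 0, 0]}
  ]
}}

```text
time: 22.25
tool_pos: [0.4646, -0.1561, 0.0689]
tcp_rot: [-3.14, -0.002, 1.411]
force: [-3.1, 7.8, -3.1]
width: 0.145
grip_force: 47.5
```

```bash
python3 k.py
```

```text
22.25 [-3.13953059e+00 -1.96427816e-03  1.41064248e+00] [ 0.78  0.26 -0.6   1.96  0.18  0.97 -0.07] [-3.1  7.8 -3.1] [ 1.66  0.99 -0.04] 0.145357225707661 [-0.0829 -0.2168  0.0769] 145.55971862691555 0.10057553883717273
lid angle approx 0.1727741247911041 4431
```

{"api": "apply_moves", "payload": {
  "increments": [
    {"hand": -1, "dp": [0, -0.08, 0.13], "twist": [0, 0, 0]},
    {"hand": -1, "dp": [0, -0.08, 0.13], "twist": [0, 0, 0]},
    {"hand": -1, "dp": [0, -0.08, 0.13], "twist": [0, 0, 0]},
    {"hand": -1, "dp": [0, -0.08, 0.13], "twist": [0, 0, 0]},
    {"hand": -1, "dp": [0, -0.07, 0.13], "twist": [0, 0, 0]}
  ]
}}

```text
time: 22.8
tool_pos: [0.4604, -0.1555, 0.0622]
tcp_rot: [-3.139, -0.002, 1.411]
force: [-1.4, 9.2, -5.0]
width: 0.146
grip_force: 47.4
```

{"api": "apply_moves", "payload": {
  "increments": [
    {"hand": -1, "dp": [0, -0.05, 0.1], "twist": [0, 0, 0]},
    {"hand": -1, "dp": [0, -0.05, 0.09], "twist": [0, 0, 0]},
    {"hand": -1, "dp": [0, -0.05, 0.09], "twist": [0, 0, 0]},
    {"hand": -1, "dp": [0, -0.05, 0.09], "twist": [0, 0, 0]},
    {"hand": -1, "dp": [0, -0.04, 0.09], "twist": [0, 0, 0]}
  ]
}}

```text
time: 23.3
tool_pos: [0.4579, -0.1551, 0.0575]
tcp_rot: [-3.139, -0.002, 1.411]
force: [-1.7, 8.5, -6.4]
width: 0.147
grip_force: 47.4
```

```bash
sed -i '/^d=optics/,$d' k.py; python3 k.py
```

```text
23.3 [-3.13854123e+00 -1.97898191e-03  1.41051571e+00] [ 0.78  0.27 -0.6   1.99  0.18  0.94 -0.07] [-1.7  8.5 -6.4] [ 1.9   0.73 -0.01] 0.14705700586634035 [-0.0897 -0.2169  0.0655] 153.10176355256166 0.100587817813661
```

Continue at about 0.8 mm per row until contact shows in the force.

{"api": "apply_moves", "payload": {
  "increments": [
    {"hand": -1, "dp": [0, -0.04, 0.08], "twist": [0, 0, 0]},
    {"hand": -1, "dp": [0, -0.04, 0.08], "twist": [0, 0, 0]},
    {"hand": -1, "dp": [0, -0.03, 0.08], "twist": [0, 0, 0]},
    {"hand": -1, "dp": [0, -0.03, 0.07], "twist": [0, 0, 0]},
    {"hand": -1, "dp": [0, -0.03, 0.07], "twist": [0, 0, 0]}
  ]
}}

```text
time: 23.8
tool_pos: [0.4571, -0.1551, 0.0548]
tcp_rot: [-3.14, -0.001, 1.411]
force: [-5.3, 8.6, 9.5]
width: 0.146
grip_force: 47.5
```

{"api": "apply_moves", "payload": {
  "increments": [
    {"hand": -1, "dp": [0, -0.03, 0.06], "twist": [0, 0, 0]},
    {"hand": -1, "dp": [0, -0.03, 0.06], "twist": [0, 0, 0]},
    {"hand": -1, "dp": [0, -0.02, 0.06], "twist": [0, 0, 0]},
    {"hand": -1, "dp": [0, 0, 0], "twist": [0, 0, 0]}
  ]
}}

```text
time: 24.2
tool_pos: [0.4572, -0.1552, 0.0544]
tcp_rot: [3.141, -0.001, 1.411]
force: [-8.0, 11.1, 20.0]
width: 0.149
grip_force: 47.7
```

```bash
python3 k.py; python3 - <<'E'
from plan import *
from vis import cloud
from plant import optics
for n in("scene","top"):
    Q=(cloud(optics.snapshot(n))-C)@RC.as_matrix()
    for x0 in(-.09,-.05,0,.05):
        S=Q[(abs(Q[...,0]-x0)<.015)&(Q[...,1]>-.12)&(Q[...,1]<.12)&(Q[...,2]<.16)&(Q[...,2]>.09)]; print(n,x0,len(S),np.median(S[:,2]).round(4) if len(S) else '')
E
```

```text
24.2 [ 3.14123931e+00 -5.26664722e-04  1.41064893e+00] [ 0.78  0.27 -0.6   1.99  0.19  0.93 -0.08] [-8.  11.1 20. ] [2.21 1.91 0.02] 0.1486588629482049 [-0.0903 -0.2171  0.0624] 154.85371062241313 0.09978465545518785
scene -0.09 484 0.116
scene -0.05 685 0.1172
scene 0 735 0.1173
scene 0.05 795 0.1172
top -0.09 1055 0.1159
top -0.05 1232 0.1171
top 0 1214 0.1173
top 0.05 1206 0.1172
```

The lid is shut: its top is level and the knob presses on its stop. Relax the press, open and rise straight up.

{"api": "apply_moves", "payload": {
  "increments": [
    {"hand": -1, "dp": [0, 0.02, -0.1], "twist": [0, 0, 0]},
    {"hand": 0, "dp": [0, 0, 0], "twist": [0, 0, 0]},
    {"hand": 0, "dp": [0, 0, 0], "twist": [0, 0, 0]},
    {"hand": 0, "dp": [0, 0, 0], "twist": [0, 0, 0]},
    {"hand": 0, "dp": [0, 0, 0], "twist": [0, 0, 0]}
  ]
}}

```text
time: 24.8
tool_pos: [0.4573, -0.1574, 0.0542]
tcp_rot: [3.14, 0.001, 1.409]
force: [0.2, 0.4, -0.1]
width: 0.423
grip_force: 0.0
```

{"api": "apply_moves", "payload": {
  "increments": [
    {"hand": 0, "dp": [0, 0, -1.5], "twist": [0, 0, 0]},
    {"hand": 0, "dp": [0, 0, -3], "twist": [0, 0, 0]},
    {"hand": 0, "dp": [0, 0, -3], "twist": [0, 0, 0]},
    {"hand": 0, "dp": [0, 0, -3], "twist": [0, 0, 0]},
    {"hand": 0, "dp": [-2, 0, -2], "twist": [0, 0, 0]}
  ]
}}

```text
time: 25.3
tool_pos: [0.4546, -0.1752, 0.1811]
tcp_rot: [3.139, 0.001, 1.412]
force: [1.4, -0.9, -0.9]
width: 0.494
grip_force: 0.0
```

```bash
python3 k.py; python3 - <<'E'
from plan import *
from vis import cloud
from plant import optics
import cv2
for n in("scene","top"):
    d=optics.snapshot(n); Q=(cloud(d)-C)@RC.as_matrix()
    for x0 in(-.09,-.05,0,.05,.09):
        S=Q[(abs(Q[...,0]-x0)<.008)&(Q[...,1]>-.12)&(Q[...,1]<.12)&(Q[...,2]<.16)&(Q[...,2]>.09)]; print(n,x0,len(S),np.median(S[:,2]).round(4) if len(S) else '')
    if n=="scene": cv2.imwrite("pics/g.png",cv2.resize(d["frame"][:,:,::-1],(800,600)))
E
```

```text
25.3 [3.13900287e+00 8.08994742e-04 1.41231217e+00] [ 0.85  0.11 -0.61  1.86  0.07  1.19  0.06] [ 1.4 -0.9 -0.9] [-0.05 -0.16  0.06] 0.4940186099520042 [-0.0897 -0.2373  0.1891] 117.95019265208464 0.19139427640036422
scene -0.09 307 0.1156
scene -0.05 369 0.1172
scene 0 402 0.1171
scene 0.05 417 0.1171
scene 0.09 463 0.1156
top -0.09 658 0.1154
top -0.05 655 0.1172
top 0 648 0.1172
top 0.05 642 0.117
top 0.09 612 0.1155
```

View pics/g.png

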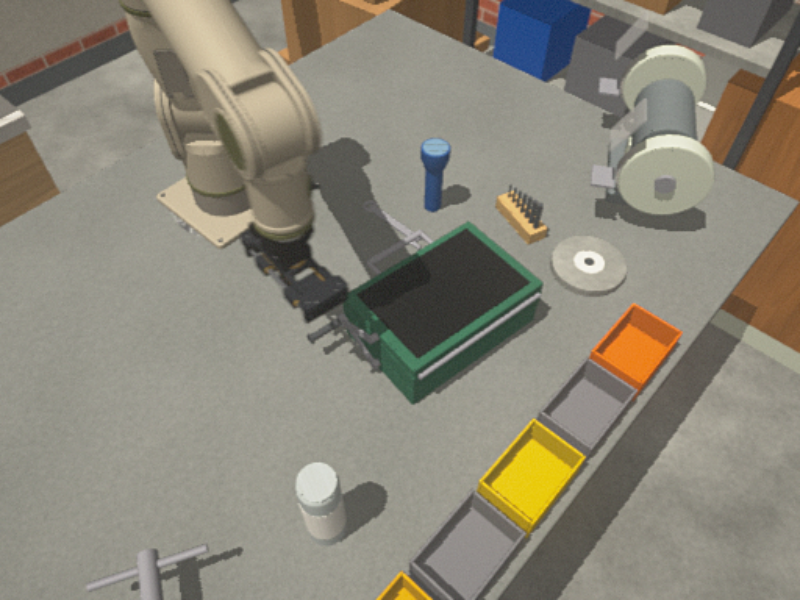

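The picture shows the lid shut around (440,300), the gripper free at (315,290), and the bystanders in their places. Handing in after a short settle.

{"api": "apply_moves", "payload": {
  "increments": [
    {"hand": 0, "dp": [-1, 0, -2], "twist": [0, 0, 0]},
    {"hand": 0, "dp": [0, 0, 0], "twist": [0, 0, 0]},
    {"hand": 0, "dp": [0, 0, 0], "twist": [0, 0, 0]},
    {"hand": 0, "dp": [0, 0, 0], "twist": [0, 0, 0]}
  ]
}}

```text
time: 25.8
tool_pos: [0.4516, -0.1861, 0.1973]
tcp_rot: [-3.14, -0.0, 1.409]
force: [-0.1, 0.1, -0.8]
width: 0.498
grip_force: 0.0
```

```bash
python3 -c "
from plant import arm
print(arm.job_done())"
```

```text
the job is handed in; nothing more can be done
None
```

The job is handed in after about 26 s of robot time: the lid was raised and locked, the wheel dresser laid flat in the right-hand bay, the stay broken and the lid lowered gently until shut, with the bystanders in place; no verdict came back.

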